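# Scan the plate and its cycler, then shut the lid

## Robot

A 6-joint arm with a two-finger parallel gripper is mounted at the origin on the work surface. World frame = base frame: x ahead of the robot, y to its left, z up, the work surface at z = 0. Lengths are in m, angles in rad, forces in N, time in s.
With the tool pointing down it reaches from about 0.375 to 0.9 m from the base axis. Payload 3.1 kg.
Tool frame: the origin (TCP) lies on the centre line of the jaws, within the pads' length; the fingertips stand 25 mm ahead of it and the grasp point (between the pads) lies 6 mm ahead of it (robot.nose_length is the y of the fingertips in the tool frame, in m); y points along the fingers, z is the direction in which the jaws open and shut, and the axes are right-handed (so a half turn about y gives the same grasp; the last joint's range is limited). The gripper opens to 87 mm and grips with 3 to 60 N. Pads are 19 mm wide; open, the fingers measure 117 mm over their backs; the gripper's body (75 mm by 190 mm) begins 51 mm behind the grasp point.
Start: joints at [-1.423, 0.527, 1.433, -0, 1.181, -0.178], TCP at [0.2, -0.592, 0.248] pointing down, gripper open.
Joint ranges: [-3.08, 3.08], [-0.75, 2.2], [0.22, 2.44], [-1.43, 4.57], [0, 2.65], [-2.85, 2.85]. Speed limits (rad/s): [2.79, 2.79, 3.14, 3.14, 3.14, 3.14].

## Interface

Orientations are given as a unit quaternion [x, y, z, w].
In Python, from rig import robot, eyes, ticket gives the robot as it stands.
- The arm moves only by the tool play_rows, never from a script. Its argument "series" is a list of rows, each a list of 7 numbers: the opening, from 0 (shut) to 1 (fully open), then the shift along the tool's x, y, z scaled (see below), then the turn, a rotation vector about the tool's x, y, z scaled (see below). In form: [[claw, dx, dy, dz, ax, ay, az], ...]. A call has 1 to 12 rows; each row shifts and turns the commanded pose from where the row before left it, along the tool's axes as they then stand; what a row does not reach is not made up. The controller multiplies each number of a shift by 100 mm and each number of a turn by 180 degrees. A row lasts 1/12 s, in which the tool goes at most 41.7 mm and 7.16 degrees, less where a joint would pass 70% of its speed; a pose out of reach is approached as far as the arm can. A call with a number of a shift or a turn outside -1 to 1 is refused whole. A call with a gripper value outside its range is refused whole. The fingers move at their own pace and stop on an object; "grip_force" is the grip in N (left out, the last holds). Time passes only in rows, so rows that do not move let the fingers close. It gives the time, the measured TCP pose, the force and the opening at its end, in the units of the state.
- robot.get_obs(): the state, without advancing time (a new reading comes with each control period).
- eyes.camera(name): name is "scene" or "top" or "wrist"; returns the picture (400x640x3 uint8, red, green, blue); there is no depth.
- eyes.camera_params(name): a dict with "K" (3x3 intrinsics, pixels), "rvec" (rotation vector, rad) and "tvec" (3), from world to camera coordinates, as OpenCV has them. Camera axes: x right, y down, z forward; pixel columns grow to the right and rows downward; lengths in m; the calibration is good to about 2 mm. The wrist camera is an equidistant fisheye: a pixel r from the principal point sees the ray r / f radians off the axis. A picture is of the moment at which its call begins: read the wrist's pose just before it. camera_params takes no time and is no camera call; for the wrist camera it gives the pose at the moment of the call.
- ticket.hand_in(): hands the job in, once; it reports no verdict.
The state is a dict: "time": time; "q": joint angles; "joint_velocities": joint speeds; "joint_torque": joint torques, N m; "position": TCP position; "tool_rot": TCP orientation; "ft_force": force on the tool from outside, world axes, zero at the start; "moment": the same for the moment, N m; "grip_width": finger opening in m.
Only numpy, scipy, OpenCV 4.12 (cv2) and the standard library are available. Lean on these libraries where they do the work, as an engineer would, in place of code of your own. Each camera call takes 0.05 s, during which the arm holds its last target.

## Task

Log the plate that sits in the open thermal cycler: take the barcode scanner from its cradle, aim it square-on at the green-sealed plate's label from about 9 cm and hold it still for well over a second, then do the same with the label on the cycler's sloping front. Put the scanner back down in its cradle the way it lay, let go, and then gently push the cycler's lid fully shut with the empty gripper. Do not shift the plates or knock anything else on the bench.

Things in the scene. Friction and masses are not known exactly. Their poses are not given: they have to be found in the camera images.
- scanner_center (a point): Centre of the black handle (135 x 32 x 28 mm) of the loose barcode scanner, 0.17 kg, mass centre about 15 mm ahead of this point. The handle runs from 67 mm behind this point to 68 mm ahead; a yellow head slants down at its +x end. x along the handle to the head, y left, z up. Starts level in the cradle, 74 mm over the bench; grip it here from above, across its width (y), between the cradle's two rests.
- scanner_window (a point): Middle of the scanner's window, the end face of its yellow head (46 mm wide, 32 mm thick, 56 mm long). x points out along the line of sight, 60 degrees below the handle's +x; y is the handle's y. It lies 91 mm along x, 0 along y and -41 mm along z from scanner_center, in scanner_center's axes.
- cradle_seat (a point): Where scanner_center lies when home in the cradle, 74 mm over the bench; x the way the head points, z up. The grey cradle (fixed base 140 x 100 x 12 mm) has two rests 12 mm thick, 40 mm behind and 37 mm ahead of this point, 60 mm high, with flared ears 20 mm higher, about 3 mm clear of the handle on each side. Only the base plate lies between the rests.
- plate_label (a point): Centre of the white 60 x 30 mm barcode label on top of the green-sealed plate in the cycler. The loose plate (127 x 85 x 16 mm, 0.09 kg) sits in a well 8 mm deep; its top is 138 mm over the bench. x points straight up out of the label, y along its long side, -z level towards the cycler's back (the hinge). The open lid leans over the plate from the back.
- cycler_label (a point): Centre of the white 60 x 30 mm barcode label on the cycler's sloping front beside the blue screen, 89 mm over the bench. x points squarely out (forward and 50 degrees up), y along its long side, -z up the slope. The cycler is a white box fixed on the bench, 320 mm deep, 220 wide, deck 130 high; its front slopes from 45 mm high at the foot to 130 mm over a depth of 100 mm.
- lid_hinge (a point): Middle of the lid's hinge line at the cycler's back, 146 mm over the bench, fixed on the cycler; x points level from the cycler's front to its back, y along the hinge line, z up.
- lid_edge (a point): Point on the lid's outer (top) face, mid-width, 180 mm from the hinge line along the lid and 26 mm outward of the hinge plane. The white lid is 26 mm thick, 210 mm wide and its front lip ends 22 mm beyond this point. x along the lid to the hinge, z out of the outer face (up when shut; up and to the back when open).
- lid (a joint): Angle of the cycler's lid: 0 is shut (level, at its stop), grows as it opens up and back, at most 1.3. Starts between 0.95 and 1.2. Stiff hinge: it stays where left, and a light push (under 5 N) at the front edge moves it.
- plate: The green-sealed plate in the cycler (see plate_label); origin at the centre of its underside, z up. To be left sitting in its well.
- scanner: The scanner itself (see scanner_center); origin at the middle of the handle's underside, 10 mm ahead of and 14 mm below scanner_center, same axes.
- spare_plate: A blue-sealed plate of the same size, with a label too, lying on the bench; origin at the centre of its underside. Bystander, to be left where it is.
- tip_box: Blue box of pipette tips, 120 x 85 x 72 mm, loose on the bench; origin at the centre of its underside. Bystander. It and the cradle may change places.
- tube_rack: Orange tube rack 200 x 90 x 52 mm, loose; origin at the centre of its underside. Bystander.
- wash_bottle: White bottle 70 mm across, 170 mm tall, loose; origin at the centre of its underside. Bystander.
- beaker: Glass beaker 80 mm across, 90 mm tall, loose; origin at the centre of its underside. Bystander.

How it is judged:
On the way, in this order (a step that is already met when the one before it is completed fails the run):
1. the scanner is aimed at the plate's label and held steady for a second (x of plate_label in the frame of scanner_window between 0.05 and 0.14 m and y of plate_label in the frame of scanner_window between -0.015 and 0.015 m and z of plate_label in the frame of scanner_window between -0.015 and 0.015 m and angle between the x axis of scanner_window and the x axis of plate_label, either way round below 0.35 rad and linear speed of scanner below 0.02 m/s and angular speed of scanner below 0.15 rad/s), for 1 s.
2. the scanner is aimed at the cycler's label and held steady for a second (x of cycler_label in the frame of scanner_window between 0.05 and 0.14 m and y of cycler_label in the frame of scanner_window between -0.015 and 0.015 m and z of cycler_label in the frame of scanner_window between -0.015 and 0.015 m and angle between the x axis of scanner_window and the x axis of cycler_label, either way round below 0.35 rad and linear speed of scanner below 0.02 m/s and angular speed of scanner below 0.15 rad/s), for 1 s.
3. the scanner lies home in its cradle, let go, with the lid still open (x of scanner_center in the frame of cradle_seat between -0.02 and 0.02 m and y of scanner_center in the frame of cradle_seat between -0.01 and 0.01 m and z of scanner_center in the frame of cradle_seat between -0.006 and 0.006 m and angle between the x axis of scanner_center and the x axis of cradle_seat, either way round below 0.12 rad and angle between scanner_center's own z axis and vertical below 0.12 rad and x of scanner_window in the frame of cradle_seat above 0.03 m and contact force between scanner and the fingers below 0.1 N and linear speed of scanner below 0.02 m/s and value of joint lid above 0.5 rad), for 0.2 s.
4. the lid is shut (value of joint lid below 0.05 rad), for 0.2 s.
At the end, for the whole second after the job is handed in: The scanner lies released and at rest in its cradle, head the way it was (centre within 20 mm along, 10 mm across and 6 mm in height of the seat, within 0.12 rad), the lid is shut (under 0.05 rad) and the plate sits in its well (within 10 mm of its start) (x of scanner_center in the frame of cradle_seat between -0.02 and 0.02 m and y of scanner_center in the frame of cradle_seat between -0.01 and 0.01 m and z of scanner_center in the frame of cradle_seat between -0.006 and 0.006 m and angle between the x axis of scanner_center and the x axis of cradle_seat, either way round below 0.12 rad and angle between scanner_center's own z axis and vertical below 0.12 rad and x of scanner_window in the frame of cradle_seat above 0.03 m and contact force between scanner and the fingers below 0.1 N and linear speed of scanner below 0.02 m/s and value of joint lid below 0.05 rad and distance of plate from where it was at the start of the episode below 0.01 m); the robot touches nothing.
It fails at once if the plate in the cycler is shifted by more than 10 mm (distance of plate from where it was at the start of the episode above 0.01 m).
It fails at once if the lid is slammed (faster than 2.5 rad/s) (velocity of joint lid below -2.5 rad/s).
It fails at once if the blue-sealed spare plate is moved by more than 20 mm (distance of spare_plate from where it was at the start of the episode above 0.02 m).
It fails at once if the tip box, tube rack, wash bottle or beaker is moved by more than 20 mm (distance of any of tip_box, tube_rack, wash_bottle, beaker from where it was at the start of the episode above 0.02 m).
It also fails if it takes over 72 s, if anything falls off the work surface, if the arm or the gripper's body presses on something with over 40 N, if the wrist force passes 120 N, or if a joint passes its speed limit or range.

## Working session

There is one attempt and no reset: what is moved stays moved. The work goes in short steps, Python scripts to look and compute and a tool call to move; the robot and the scene stay as the last step left them, time stands still between calls to the robot, and variables do not carry over. Pictures are saved under pics/ and viewed, and the job is handed in when it is done.

Besides the shell and the picture viewer there is one more tool, called after "Request:" by a JSON object that holds its "fn" and its "kwargs". play_rows: Moves the arm, as the interface text tells. Its arguments: {"type":"object","properties":{"series":{"type":"array","items":{"type":"array","items":{"type":"number"}}},"grip_force":{"type":"number"}},"required":["series"]}

```bash
ls; mkdir -p pics
python3 - <<'E'
from rig import robot, eyes, ticket
import cv2,numpy as np
o=robot.get_obs(); print({k:np.round(v,3) for k,v in o.items()}, robot.nose_length)
for n in ["scene","top","wrist"]:
    p=eyes.camera_params(n); print(n,{k:np.round(v,3).tolist() for k,v in p.items()})
    cv2.imwrite(f"pics/{n}0.png",eyes.camera(n)[:,:,::-1])
E
```

```text
pics
{'time': np.float64(0.0), 'q': array([-1.424,  0.528,  1.434, -0.   ,  1.181, -0.179]), 'joint_velocities': array([ 0.002,  0.   ,  0.   , -0.   , -0.   , -0.   ]), 'joint_torque': array([ 1.0000e-03, -4.4003e+01, -1.7659e+01,  6.3000e-02,  5.8000e-02,
       -0.0000e+00]), 'position': array([ 0.2  , -0.591,  0.247]), 'tool_rot': array([-0.115,  0.699, -0.697,  0.115]), 'ft_force': array([-0.608,  0.441,  0.254]), 'moment': array([-0.005,  0.034,  0.021]), 'grip_width': np.float64(0.087)} 0.025
scene {'K': [[397.586, 0.0, 330.453], [0.0, 397.586, 197.514], [0.0, 0.0, 1.0]], 'rvec': [1.361, 2.222, -0.878], 'tvec': [0.238, -0.31, 1.473]}
top {'K': [[378.798, 0.0, 322.912], [0.0, 378.798, 197.651], [0.0, 0.0, 1.0]], 'rvec': [2.162, -2.161, 0.081], 'tvec': [0.032, 0.566, 1.102]}
wrist {'K': [[309.707, 0.0, 319.252], [0.0, 309.707, 198.914], [0.0, 0.0, 1.0]], 'rvec': [-2.357, 1.692, 0.245], 'tvec': [-0.624, -0.034, 0.392]}
```

View pics/scene0.png

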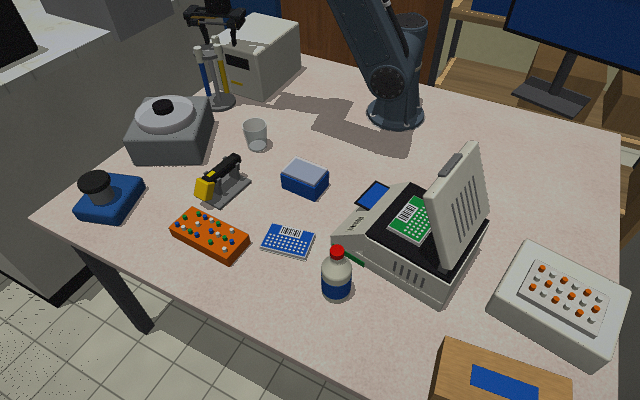

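View pics/top0.png

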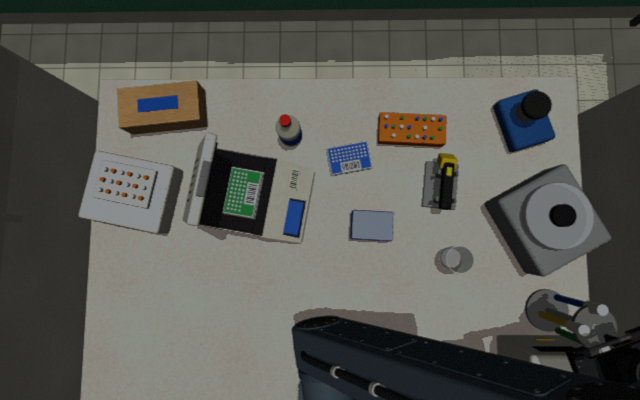

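View pics/wrist0.png

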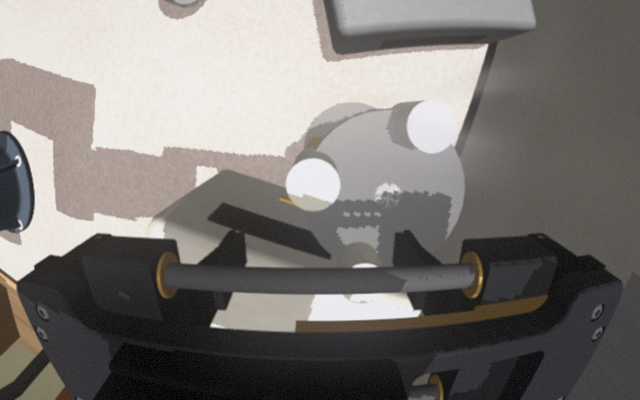

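The top view has world x up and y to the left. It shows the cradle near (442,182), the cycler near (255,195) with its hinge on the left, the blue plate at (350,158), the tip box at (372,226) and the beaker at (455,260). Next I'll zoom in.

```bash
cat > h.py <<'E'
import numpy as np, cv2
from scipy.spatial.transform import Rotation as R
def cam(p):
    Rm=cv2.Rodrigues(np.array(p["rvec"],float))[0]; return np.array(p["K"],float),Rm,np.array(p["tvec"],float).ravel()
def ray(p,uv,fish=False):
    K,Rm,t=cam(p); u=np.array([(uv[0]-K[0,2])/K[0,0],(uv[1]-K[1,2])/K[1,1]])
    if fish:
        th=np.linalg.norm(u); d=np.r_[u/max(th,1e-9)*np.sin(th),np.cos(th)]
    else: d=np.r_[u,1]
    return -Rm.T@t, Rm.T@(d/np.linalg.norm(d))
def onz(p,uv,z,fish=False):
    o,d=ray(p,uv,fish); return o+d*(z-o[2])/d[2]
def proj(p,X,fish=False):
    K,Rm,t=cam(p); c=Rm@np.array(X,float)+t
    if fish:
        r=np.hypot(c[0],c[1]); th=np.arctan2(r,c[2]); n=c[:2]/max(r,1e-9)*th
    else: n=c[:2]/c[2]
    return n*K[0,0]+K[:2,2]
def tri(rs):
    A=0;b=0
    for o,d in rs:
        P=np.eye(3)-np.outer(d,d); A=A+P; b=b+P@o
    return np.linalg.solve(A,b)
E
python3 - <<'E'
import cv2,numpy as np
t=cv2.imread("pics/top0.png"); s=cv2.imread("pics/scene0.png")
cv2.imwrite("pics/z1.png",cv2.resize(t[145:225,405:485],None,fx=7,fy=7,interpolation=cv2.INTER_NEAREST))
cv2.imwrite("pics/z2.png",cv2.resize(t[130:250,180:320],None,fx=5,fy=5,interpolation=cv2.INTER_NEAREST))
cv2.imwrite("pics/z3.png",cv2.resize(s[140:310,325:495],None,fx=3.5,fy=3.5,interpolation=cv2.INTER_NEAREST))
E
```

```text
(no output)
```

View pics/z1.png

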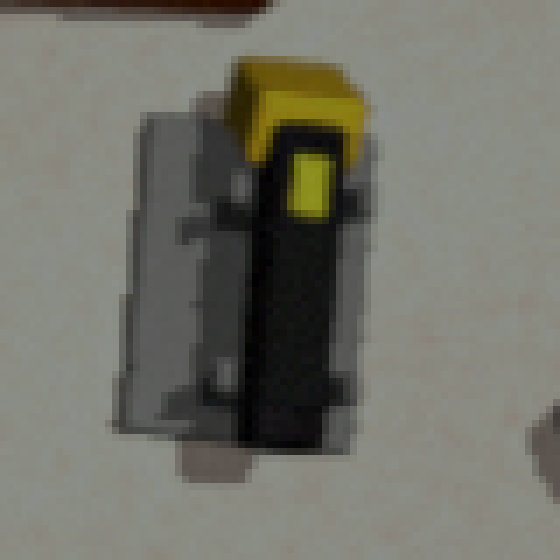

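View pics/z2.png

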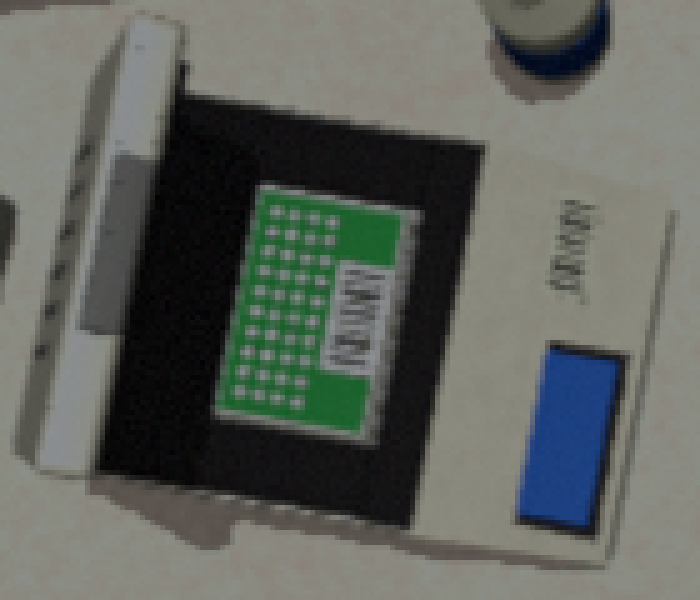

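View pics/z3.png

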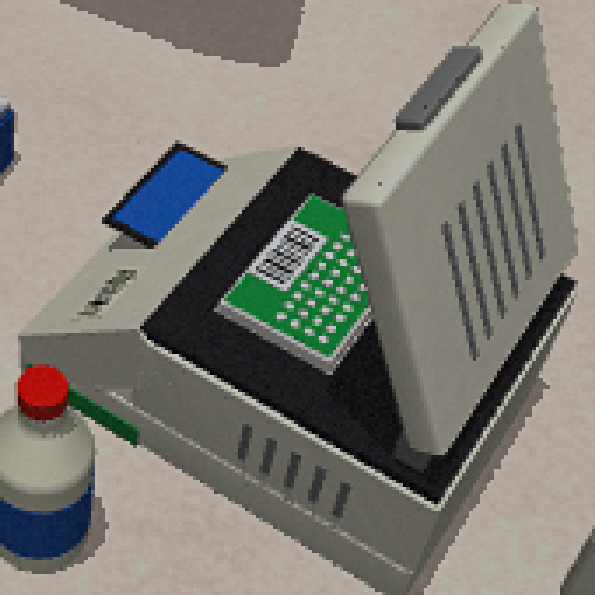

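```bash
python3 - <<'E'
from rig import eyes
from h import *
import json
p=eyes.camera_params("top"); s=eyes.camera_params("scene")
z1=lambda a,z:onz(p,(405+(a[0]+.5)/7-.5,145+(a[1]+.5)/7-.5),z)
z2=lambda a,z:onz(p,(180+(a[0]+.5)/5-.5,130+(a[1]+.5)/5-.5),z)
r=lambda x:np.round(x,4)
print("handle")
bl,br,fl,fr=[z1(a,.088) for a in [(247,443),(321,446),(272,128),(346,133)]]
print(r(bl),r(br),r(fl),r(fr)); b=(bl+br)/2;f=(fl+fr)/2
print("len",np.linalg.norm(f-b),"w",np.linalg.norm(bl-br),np.linalg.norm(fl-fr),"c",r((f+b)/2),"yaw",np.degrees(np.arctan2(*(f-b)[[1,0]])))
print("base",[r(z1(a,.012)) for a in [(147,113),(117,430),(352,453)]])
print("plate label (z .138)")
L=[z2(a,.138) for a in [(342,262),(392,268),(370,375),(319,368)]]
print([r(x) for x in L], r(np.mean(L,0)))
P=[z2(a,.138) for a in [(262,185),(408,208),(366,441),(215,413)]]
print("plate",[r(x) for x in P], r(np.mean(P,0)),[np.linalg.norm(P[i]-P[(i+1)%4]) for i in range(4)])
C=[z2(a,.089) for a in [(562,198),(598,206),(583,303),(549,295)]]
print("cyc label",r(np.mean(C,0)))
E=[z2(a,z) for a,z in [((188,96),.13),((487,145),.13),((412,528),.13),((678,183),.045),((608,566),.045)]]
print("edges",[r(x) for x in E]); 
d=E[2]-E[1]; print(np.linalg.norm(d),np.degrees(np.arctan2(-d[0],-d[1])),np.linalg.norm(E[4]-E[3]))
E
python3 - <<'E'
import cv2
t=cv2.imread("pics/top0.png"); 
cv2.imwrite("pics/z4.png",cv2.resize(t[160:245,235:320],None,fx=7,fy=7,interpolation=cv2.INTER_CUBIC))
E
```

```text
handle
[ 0.5309 -0.296   0.088 ] [ 0.5297 -0.3253  0.088 ] [ 0.6585 -0.3096  0.088 ] [ 0.6564 -0.3392  0.088 ]
len 0.12788263910670775 w 0.02935996735389224 0.029708677912602115 c [ 0.5939 -0.3175  0.088 ] yaw -6.164270763948839
base [array([ 0.6797, -0.2786,  0.012 ]), array([ 0.5418, -0.2625,  0.012 ]), array([ 0.532 , -0.3622,  0.012 ])]
plate label (z .138)
[array([0.5975, 0.2337, 0.138 ]), array([0.5942, 0.2064, 0.138 ]), array([0.536 , 0.2172, 0.138 ]), array([0.5398, 0.2449, 0.138 ])] [0.5669 0.2255 0.138 ]
plate [array([0.6399, 0.2784, 0.138 ]), array([0.6271, 0.1982, 0.138 ]), array([0.5004, 0.2187, 0.138 ]), array([0.5155, 0.3007, 0.138 ])] [0.5707 0.249  0.138 ] [np.float64(0.08116966970153722), np.float64(0.128305783057052), np.float64(0.08343546089182881), np.float64(0.1264705646821216)]
cyc label [0.6109 0.1129 0.089 ]
edges [array([0.6913, 0.3229, 0.13  ]), array([0.6634, 0.1568, 0.13  ]), array([0.4539, 0.1945, 0.13  ]), array([0.6575, 0.0553, 0.045 ]), array([0.432 , 0.0952, 0.045 ])]
0.21283169455490633 100.20096042392447 0.2290172868782451
```

View pics/z4.png

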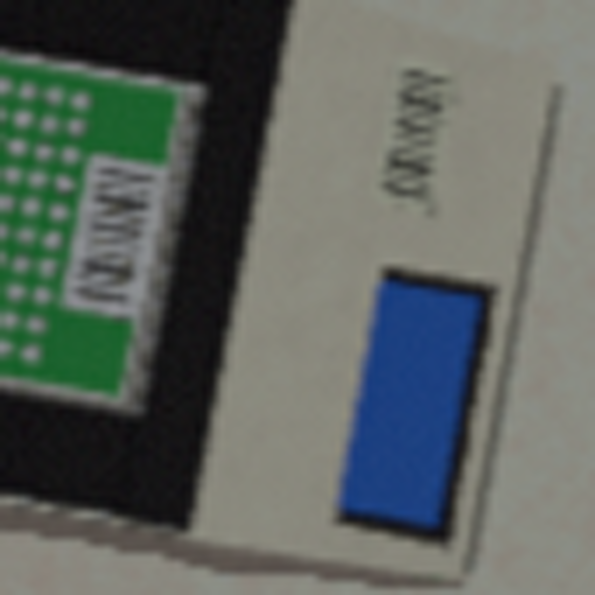

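The labels, plate and handle are clear enough to act on. The handle centre is near (0.597,-0.318) with yaw about -6°. The plate label is near (0.567,0.226), the cycler's label near (0.611,0.114), and the cycler's yaw is about 10°. I'll move above the cradle and refine this with the wrist camera.

```bash
cat >> h.py <<'E'
def plan(o,pt,Rt,claw,n):
    """rows from pose o (p,R) to pt,Rt ; translation+rotation straight, n rows"""
    p0=np.array(o["position"]);R0=R.from_quat(o["tool_rot"])
    rv=(R0.inv()*Rt).as_rotvec()/n; rows=[];Rc=R0
    dp=(np.array(pt)-p0)/n
    for i in range(n):
        rows.append([claw]+list(np.round(Rc.inv().apply(dp)/.1,3))+list(np.round(rv/np.pi,4)))
        Rc=Rc*R.from_rotvec(rv)
    print("per row mm",np.linalg.norm(dp)*1e3,"deg",np.degrees(np.linalg.norm(rv)))
    for i in range(0,n,12): print("["+",".join("["+",".join(f"{float(v):g}" for v in r)+"]" for r in rows[i:i+12])+"]")
def toolR(yaw,pitch,flip=1):
    """handle heading yaw(deg), nose-down pitch(deg); tool y=-z_h, tool z=flip*y_h"""
    H=R.from_euler("ZY",[yaw,pitch],degrees=True).as_matrix()
    y=-H[:,2]; z=flip*H[:,1]; x=np.cross(y,z)
    return R.from_matrix(np.c_[x,y,z])
E
python3 - <<'E'
from rig import robot
from h import *
o=robot.get_obs(); print(np.round(R.from_quat(o["tool_rot"]).as_matrix(),3))
for f in (1,-1):
    Rt=toolR(-6.5,0,f); print(f,np.round((R.from_quat(o["tool_rot"]).inv()*Rt).as_rotvec(degrees=True),1))
    plan(o,(.55,-.318,.26),Rt,1,24)
E
```

```text
[[-0.947 -0.     0.32 ]
 [-0.32   0.002 -0.947]
 [-0.    -1.    -0.002]]
1 [ 0.000e+00 -1.548e+02 -1.000e-01]
per row mm 18.520020587978372 deg 6.451496303321144
[[1,-0.175,-0.005,-0.061,0,-0.0358,-0],[1,-0.18,-0.005,-0.041,0,-0.0358,-0],[1,-0.184,-0.005,-0.021,0,-0.0358,-0],[1,-0.185,-0.005,0,0,-0.0358,-0],[1,-0.184,-0.005,0.021,0,-0.0358,-0],[1,-0.18,-0.005,0.041,0,-0.0358,-0],[1,-0.175,-0.005,0.061,0,-0.0358,-0],[1,-0.167,-0.005,0.081,0,-0.0358,-0],[1,-0.157,-0.005,0.099,0,-0.0358,-0],[1,-0.144,-0.006,0.116,0,-0.0358,-0],[1,-0.131,-0.006,0.131,0,-0.0358,-0],[1,-0.115,-0.006,0.145,0,-0.0358,-0]]
[[1,-0.098,-0.006,0.157,0,-0.0358,-0],[1,-0.08,-0.006,0.167,0,-0.0358,-0],[1,-0.06,-0.006,0.175,0,-0.0358,-0],[1,-0.04,-0.006,0.181,0,-0.0358,-0],[1,-0.02,-0.006,0.184,0,-0.0358,-0],[1,0.001,-0.006,0.185,0,-0.0358,-0],[1,0.022,-0.006,0.184,0,-0.0358,-0],[1,0.042,-0.006,0.18,0,-0.0358,-0],[1,0.062,-0.006,0.174,0,-0.0358,-0],[1,0.082,-0.006,0.166,0,-0.0358,-0],[1,0.1,-0.006,0.156,0,-0.0358,-0],[1,0.117,-0.006,0.144,0,-0.0358,-0]]
-1 [ 0.1 25.2  0. ]
per row mm 18.520020587978372 deg 1.0485115
[... 172 characters left out ...]
.074,0,0.0058,0],[1,-0.168,-0.005,-0.077,0,0.0058,0],[1,-0.167,-0.005,-0.08,0,0.0058,0],[1,-0.165,-0.005,-0.083,0,0.0058,0],[1,-0.164,-0.005,-0.086,0,0.0058,0],[1,-0.162,-0.005,-0.089,0,0.0058,0],[1,-0.161,-0.005,-0.092,0,0.0058,0],[1,-0.159,-0.005,-0.095,0,0.0058,0]]
[[1,-0.157,-0.005,-0.098,0,0.0058,0],[1,-0.155,-0.005,-0.101,0,0.0058,0],[1,-0.153,-0.005,-0.104,0,0.0058,0],[1,-0.151,-0.005,-0.106,0,0.0058,0],[1,-0.15,-0.005,-0.109,0,0.0058,0],[1,-0.148,-0.005,-0.112,0,0.0058,0],[1,-0.145,-0.005,-0.115,0,0.0058,0],[1,-0.143,-0.005,-0.117,0,0.0058,0],[1,-0.141,-0.005,-0.12,0,0.0058,0],[1,-0.139,-0.005,-0.122,0,0.0058,0],[1,-0.137,-0.005,-0.125,0,0.0058,0],[1,-0.134,-0.005,-0.127,0,0.0058,0]]
```

Request:
{"fn": "play_rows", "kwargs": {"series": [[1, 0, -0.2, 0, 0, 0, 0], [1, 0, -0.2, 0, 0, 0, 0], [1, 0, -0.2, 0, 0, 0, 0], [1, 0, -0.2, 0, 0, 0, 0], [1, -0.1, 0, -0.03, 0, 0, 0], [1, -0.2, 0, -0.07, 0, 0, 0], [1, -0.2, 0, -0.07, 0, 0, 0], [1, -0.2, 0, -0.07, 0, 0, 0], [1, -0.2, 0, -0.07, 0, 0, 0], [1, -0.2, 0, -0.07, 0, 0, 0], [1, -0.2, 0, -0.07, 0, 0, 0], [1, -0.2, 0, -0.07, 0, 0, 0]]}}

```text
time: 1.15
position: [0.3264, -0.493, 0.3262]
tool_rot: [-0.115, 0.699, -0.697, 0.115]
ft_force: [0.3, 0.3, -0.0]
grip_width: 0.0871
```

Request:
{"fn": "play_rows", "kwargs": {"series": [[1, -0.2, 0, -0.07, 0, 0, 0], [1, -0.2, 0, -0.07, 0, 0, 0], [1, -0.2, 0, -0.07, 0, 0, 0], [1, -0.2, 0, -0.07, 0, 0, 0], [1, -0.2, 0, -0.07, 0, 0, 0], [1, -0.2, 0, -0.07, 0, 0, 0], [1, -0.2, 0, -0.07, 0, 0.035, 0], [1, -0.2, 0, -0.07, 0, 0.035, 0], [1, -0.2, 0, -0.11, 0, 0.035, 0], [1, -0.2, 0.1, -0.13, 0, 0.035, 0], [1, -0.15, 0.2, -0.1, 0, 0, 0], [1, -0.1, 0.2, -0.1, 0, 0, 0]]}}

```text
time: 2.15
position: [0.5282, -0.348, 0.2766]
tool_rot: [-0.04, -0.706, 0.706, 0.039]
ft_force: [0.0, -0.0, -0.1]
grip_width: 0.0872
```

Run:
```python
from rig import robot,eyes
from h import *
o=robot.get_obs();p=eyes.camera_params("wrist");im=eyes.camera("wrist")
print({k:np.round(v,3) for k,v in o.items()})
print(-cam(p)[1].T@cam(p)[2])
cv2.imwrite("pics/w1.png",im[:,:,::-1])
for X in [(.597,-.318,.088),(.53,-.311,.088),(.66,-.33,.088)]: print(proj(p,X,True))
import pickle;pickle.dump(p,open("w1.pkl","wb"))
```

```text
{'time': np.float64(2.15), 'q': array([-7.590e-01,  5.080e-01,  1.381e+00,  1.000e-03,  1.251e+00,
        9.240e-01]), 'joint_velocities': array([ 0.259,  0.309,  0.194, -0.009, -0.456,  0.255]), 'joint_torque': array([ -0.4  , -46.532, -19.363,   0.135,   0.302,  -0.095]), 'position': array([ 0.528, -0.348,  0.277]), 'tool_rot': array([-0.04 , -0.706,  0.706,  0.039]), 'ft_force': array([ 0.001, -0.018, -0.101]), 'moment': array([0.005, 0.062, 0.019]), 'grip_width': np.float64(0.087)}
[ 0.60495428 -0.35663596  0.41454405]
[283.23417831 123.00830052]
[285.13346007 185.17827159]
[287.43264663  62.87836578]
```

View pics/w1.png

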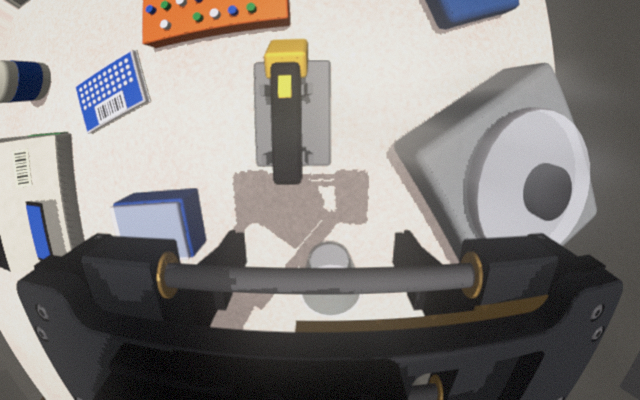

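Run:
```python
import cv2
t=cv2.imread("pics/w1.png"); cv2.imwrite("pics/w1z.png",cv2.resize(t[30:200,220:360],None,fx=3.5,fy=3.5,interpolation=cv2.INTER_CUBIC))
```

```text
(no output)
```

View pics/w1z.png

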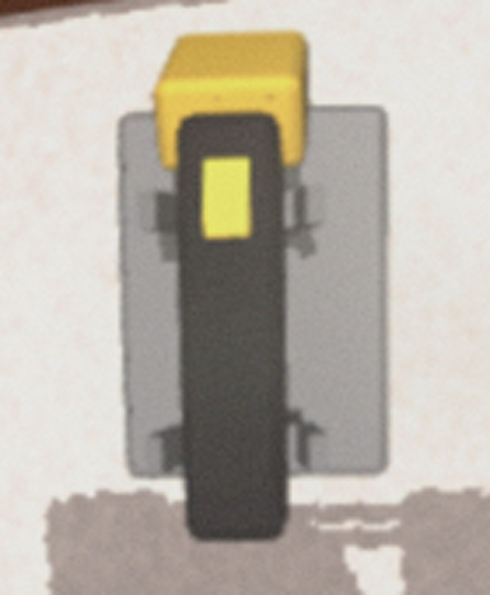

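Run:
```python
from h import *
import pickle
p=pickle.load(open("w1.pkl","rb"))
Z=lambda a,z:onz(p,(220+(a[0]+.5)/3.5-.5,30+(a[1]+.5)/3.5-.5),z,True)
r=lambda x:np.round(x,4)
fl,bl,fr,br=Z((179,130),.088),Z((186,520),.088),Z((278,130),.088),Z((287,520),.088)
f,b=Z((229,114),.088),Z((237,540),.088)
print(r(fl),r(bl),r(fr),r(br),"front/back",r(f),r(b),np.linalg.norm(f-b))
for a,c in((bl,fl),(br,fr),(b,f)): print(np.degrees(np.arctan2(*(c-a)[[1,0]])))
print("base",[r(Z(a,.012)) for a in [(120,113),(132,473),(386,470),(386,108)]])
d=(f-b)/np.linalg.norm(f-b); print("c",b+.067*d, f-.068*d)
# rests
print("rests",[r(Z(a,.075)) for a in [(165,190),(165,230),(300,185),(300,225),(170,425),(170,470),(295,410),(295,465)]])
```

```text
[ 0.6584 -0.3122  0.088 ] [ 0.5393 -0.2986  0.088 ] [ 0.6541 -0.3415  0.088 ] [ 0.5356 -0.3299  0.088 ] front/back [ 0.6611 -0.3276  0.088 ] [ 0.5311 -0.3136  0.088 ] 0.1307234084137516
-6.508427161263406
-5.598694011345006
-6.157673922896792
base [array([ 0.681 , -0.2807,  0.012 ]), array([ 0.5448, -0.267 ,  0.012 ]), array([ 0.5344, -0.3631,  0.012 ]), array([ 0.6693, -0.378 ,  0.012 ])]
c [ 0.59771557 -0.32080377  0.088     ] [ 0.59346366 -0.32034504  0.088     ]
rests [array([ 0.6421, -0.3039,  0.075 ]), array([ 0.6295, -0.3023,  0.075 ]), array([ 0.6379, -0.3456,  0.075 ]), array([ 0.6253, -0.3442,  0.075 ]), array([ 0.568 , -0.2957,  0.075 ]), array([ 0.5536, -0.2936,  0.075 ]), array([ 0.5678, -0.3358,  0.075 ]), array([ 0.5503, -0.3336,  0.075 ])]
```

Run:
```python
from rig import robot
from h import *
o=robot.get_obs()
plan(o,(.597,-.319,.15),toolR(-6.2,0,-1),1,10)
```

```text
per row mm 14.212123623916684 deg 0.05614987195503709
[[1,-0.067,0.121,-0.032,0.0002,-0.0001,0.0002],[1,-0.067,0.121,-0.032,0.0002,-0.0001,0.0002],[1,-0.067,0.121,-0.032,0.0002,-0.0001,0.0002],[1,-0.067,0.121,-0.032,0.0002,-0.0001,0.0002],[1,-0.067,0.121,-0.032,0.0002,-0.0001,0.0002],[1,-0.067,0.121,-0.032,0.0002,-0.0001,0.0002],[1,-0.067,0.121,-0.032,0.0002,-0.0001,0.0002],[1,-0.067,0.121,-0.032,0.0002,-0.0001,0.0002],[1,-0.067,0.121,-0.033,0.0002,-0.0001,0.0002],[1,-0.067,0.121,-0.033,0.0002,-0.0001,0.0002]]
```

Request:
{"fn": "play_rows", "kwargs": {"series": [[1, -0.06, 0.12, -0.03, 0, 0, 0], [1, -0.06, 0.12, -0.03, 0, 0, 0], [1, -0.06, 0.12, -0.03, 0, 0, 0], [1, -0.06, 0.12, -0.03, 0, 0, 0], [1, -0.06, 0.12, -0.03, 0, 0, 0], [1, -0.06, 0.12, -0.03, 0, 0, 0], [1, -0.06, 0.12, -0.03, 0, 0, 0], [1, -0.06, 0.12, -0.03, 0, 0, 0], [1, -0.06, 0.12, -0.03, 0, 0, 0], [1, 0, 0, 0, 0, 0, 0], [1, 0, 0, 0, 0, 0, 0], [1, 0, 0, 0, 0, 0, 0]]}}

```text
time: 3.2
position: [0.5833, -0.329, 0.1698]
tool_rot: [-0.04, -0.706, 0.706, 0.04]
ft_force: [0.0, -0.7, 0.5]
grip_width: 0.0868
```

Run:
```python
from rig import robot,eyes
from h import *
o=robot.get_obs()
print(o["position"],np.abs(o["joint_velocities"]).max())
plan(o,(.597,-.319,.08),toolR(-6.2,0,-1),1,6)
p=eyes.camera_params("wrist");cv2.imwrite("pics/w2.png",eyes.camera("wrist")[:,:,::-1])
```

```text
[ 0.58331462 -0.32896885  0.1697659 ] 0.014822743343562792
per row mm 15.22478349996227 deg 0.0544731760988641
[[1,-0.021,0.15,-0.019,-0,-0.0003,-0],[1,-0.021,0.15,-0.019,-0,-0.0003,-0],[1,-0.021,0.15,-0.019,-0,-0.0003,-0],[1,-0.021,0.15,-0.019,-0,-0.0003,-0],[1,-0.021,0.15,-0.019,-0,-0.0003,-0],[1,-0.021,0.15,-0.019,-0,-0.0003,-0]]
```

View pics/w2.png

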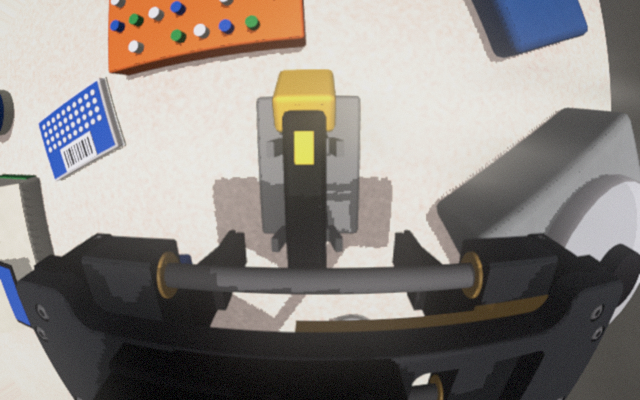

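The handle column in the wrist picture is at u≈306 and the jaws' middle is at u≈320, so I still need about 11 mm to the left and 13 mm ahead before I descend.

Request:
{"fn": "play_rows", "kwargs": {"series": [[1, -0.065, 0, -0.057, 0, 0, 0], [1, -0.065, 0, -0.057, 0, 0, 0], [1, 0, 0.15, 0, 0, 0, 0], [1, 0, 0.15, 0, 0, 0, 0], [1, 0, 0.15, 0, 0, 0, 0], [1, 0, 0.15, 0, 0, 0, 0], [1, 0, 0.15, 0, 0, 0, 0], [1, 0, 0.1, 0, 0, 0, 0], [1, 0, 0.05, 0, 0, 0, 0], [1, 0, 0, 0, 0, 0, 0], [1, 0, 0, 0, 0, 0, 0]]}}

```text
time: 4.17
position: [0.5979, -0.319, 0.0799]
tool_rot: [-0.04, -0.706, 0.706, 0.04]
ft_force: [0.2, -0.5, -0.2]
grip_width: 0.087
```

Run:
```python
from rig import robot,eyes
from h import *
o=robot.get_obs()
print(o["position"],o["ft_force"])
cv2.imwrite("pics/w3.png",eyes.camera("wrist")[:,:,::-1])
```

```text
[ 0.59786078 -0.31899218  0.07994739] [ 0.22095423 -0.47043874 -0.15684992]
```

View pics/w3.png

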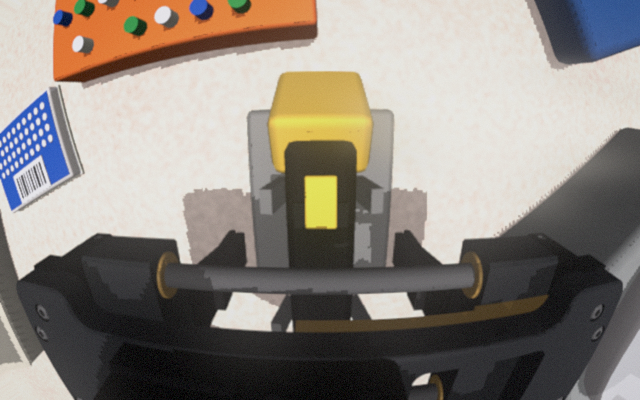

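The jaws straddle the handle between the rests, with the handle centred at u≈321. I'll close and lift.

Request:
{"fn": "play_rows", "kwargs": {"series": [[0, 0, 0, 0, 0, 0, 0], [0, 0, 0, 0, 0, 0, 0], [0, 0, 0, 0, 0, 0, 0], [0, 0, 0, 0, 0, 0, 0], [0, 0, 0, 0, 0, 0, 0], [0, 0, 0, 0, 0, 0, 0]], "grip_force": 35}}

```text
time: 4.72
position: [0.5974, -0.319, 0.0797]
tool_rot: [-0.04, -0.706, 0.706, 0.04]
ft_force: [-0.5, -0.1, 0.1]
grip_width: 0.0549
```

Run:
```python
from rig import robot,eyes
from h import *
o=robot.get_obs()
print(o["position"],o["tool_rot"],o["ft_force"],o["grip_width"],o["q"])
p=eyes.camera_params("wrist")
cv2.imwrite("pics/w4.png",eyes.camera("wrist")[:,:,::-1])
c=np.array([.597,-.319,.074])
H=R.from_euler("Z",-6.2,degrees=True)
print(proj(p,c+H.apply([.068,0,.014]),True),proj(p,c+H.apply([.091,0,-.041]),True))
```

```text
[ 0.59737281 -0.31896638  0.07969023] [-0.04034253 -0.7059207   0.70599497  0.0402437 ] [-0.46784102 -0.05180958  0.14840547] 0.054930878571113964 [-6.55087101e-01  7.97785817e-01  1.40978091e+00 -1.00769901e-05
  9.33851280e-01  1.02974313e+00]
[318.34882006 134.04428732] [318.29651136  88.54079583]
```

View pics/w4.png

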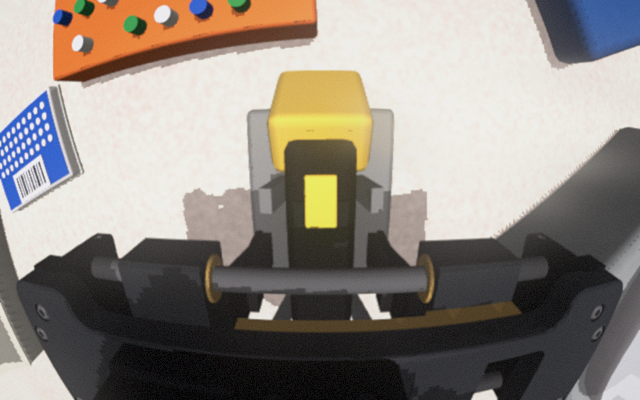

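Request:
{"fn": "play_rows", "kwargs": {"series": [[0, 0, 0, 0, 0, 0, 0], [0, 0, 0, 0, 0, 0, 0], [0, 0, 0, 0, 0, 0, 0], [0, 0, 0, 0, 0, 0, 0], [0, 0, 0, 0, 0, 0, 0], [0, 0, 0, 0, 0, 0, 0], [0, 0, 0, 0, 0, 0, 0], [0, 0, 0, 0, 0, 0, 0]]}}

```text
time: 5.43
position: [0.5973, -0.319, 0.0795]
tool_rot: [-0.04, -0.706, 0.706, 0.04]
ft_force: [-0.7, -0.5, -0.3]
grip_width: 0.0316
```

Request:
{"fn": "play_rows", "kwargs": {"series": [[0, 0, -0.05, 0, 0, 0, 0], [0, 0, -0.1, 0, 0, 0, 0], [0, 0, -0.2, 0, 0, 0, 0], [0, 0, -0.25, 0, 0, 0, 0], [0, 0, -0.25, 0, 0, 0, 0], [0, 0, -0.25, 0, 0, 0, 0], [0, 0, -0.25, 0, 0, 0, 0], [0, 0, -0.25, 0, 0, 0, 0], [0, 0, -0.25, 0, 0, 0, 0], [0, 0, -0.25, 0, 0, 0, 0], [0, 0, -0.1, 0, 0, 0, 0], [0, 0, 0, 0, 0, 0, 0]]}}

```text
time: 6.43
position: [0.5986, -0.3197, 0.3038]
tool_rot: [-0.043, -0.704, 0.707, 0.038]
ft_force: [0.3, -0.7, -0.7]
grip_width: 0.0317
```

Run:
```python
from rig import robot,eyes
from h import *
o=robot.get_obs()
print(o["position"],o["tool_rot"],o["ft_force"],o["grip_width"],o["q"])
p=eyes.camera_params("wrist")
cv2.imwrite("pics/w5.png",eyes.camera("wrist")[:,:,::-1])
Rt=R.from_quat(o["tool_rot"]); g=o["position"]+Rt.apply([0,.006,0])
H=lambda v:g+Rt.apply([-v[0],-v[2],-v[1]])
for n,X in dict(front=(.068,0,.014),yl=(.068,.016,.014),win=(.091,0,-.041)).items(): print(n,proj(p,H(X),True))
cv2.imwrite("pics/s5.png",eyes.camera("scene")[:,:,::-1])
```

```text
[ 0.59861899 -0.31974998  0.30376684] [-0.04252455 -0.7044565   0.70745315  0.03798345] [ 0.29788307 -0.65987887 -0.74316337] 0.03174447481796787 [-6.54931930e-01  5.49477704e-01  1.22625263e+00  1.15495474e-04
  1.35816878e+00  1.02975840e+00]
front [319.21808983 133.18190377]
yl [281.05135026 133.52738405]
win [319.15745521  87.98432892]
```

View pics/w5.png

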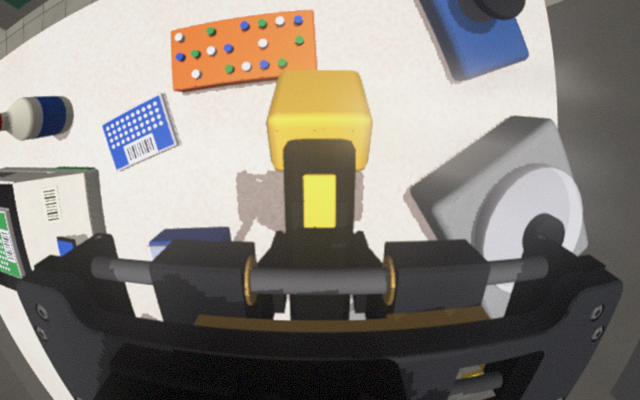

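View pics/s5.png

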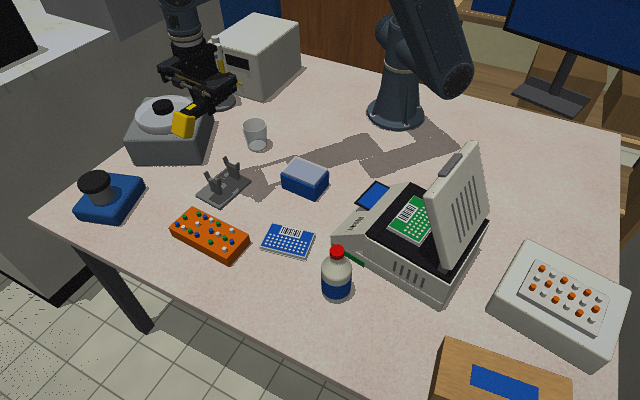

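```bash
python3 - <<'E'
from rig import robot,eyes
from h import *
t=eyes.camera_params("top");s=eyes.camera_params("scene")
def T(a,b):
    r=[ray(s,a),ray(t,b)]; X=tri(r); print(np.round(X,4),"err",np.round(proj(s,X)-a,1),np.round(proj(t,X)-b,1)); return X
T((423.6,197.1),(216.5,134.9)); T((468.7,141.4),(199.5,224.3))
print("cyc label"); T((355.9,223.7),(294.3,180))
print("plate label"); T((325+291/3.5,140+252/3.5),(235+113/7,160+235/7))
E
python3 - <<'E'
import cv2
s=cv2.imread("pics/scene0.png"); 
cv2.imwrite("pics/z5.png",cv2.resize(s[180:270,330:420],None,fx=6.5,fy=6.5,interpolation=cv2.INTER_CUBIC))
E
```

```text
[0.6789 0.2685 0.3207] err [-1.  0.] [-0.8  0.2]
[0.4771 0.3024 0.3206] err [-1.8  0.2] [-1.7  0.4]
cyc label
[0.6105 0.1137 0.0835] err [-0.2 -0. ] [-0.2  0.1]
plate label
[0.565  0.2259 0.1405] err [-0.9  0. ] [-0.7  0.2]
```

View pics/z5.png

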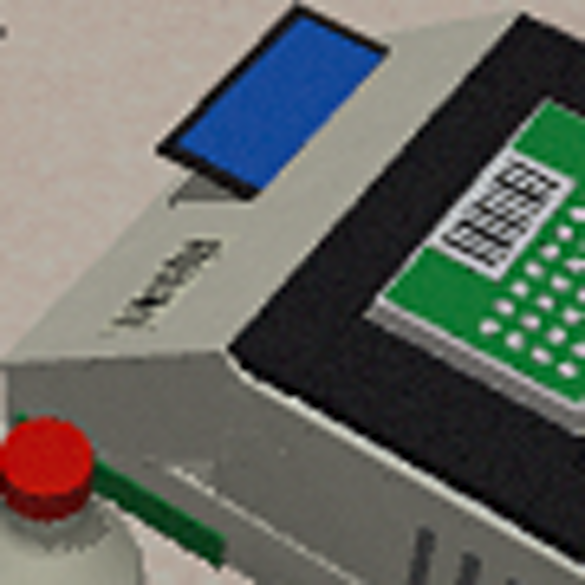

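Both views agree on the plate label at (0.566,0.226,0.138) and the cycler label at (0.611,0.114,0.089). The lid's lip is at y≈0.285, z≈0.32–0.33. I'll scan heading towards the cycler's back, pitched 22° instead of 30° and from 11 cm, so the wrist camera stays clear of the lid.

```bash
cat >> h.py <<'E'
def scanpose(label,yaw,pitch,dist,off=-.002):
    H=R.from_euler("ZY",[yaw,pitch],degrees=True)
    s=H.apply([.5,0,-np.sqrt(3)/2]); win=np.array(label)-dist*s
    c=win-H.apply([.091,0,-.041]); Rt=toolR(yaw,pitch,-1)
    g=c-H.apply([off,0,0]); return g-Rt.apply([0,.006,0]),Rt,c,s
E
python3 - <<'E'
from rig import robot
from h import *
o=robot.get_obs()
pt,Rt,c,s=scanpose((.566,.2257,.138),80,22,.11); print(pt,c,s)
print(scanpose((.611,.114,.089),80,-10,.09))
plan(o,pt,Rt,0,36)
E
```

```text
[0.55206961 0.14669686 0.32384712] [0.55135731 0.14265717 0.31903323] [ 0.02416716  0.13705875 -0.99026807]
(array([ 0.58431718, -0.03732579,  0.18877528]), Rotation.from_matrix(array([[-1.71010072e-01,  3.01536896e-02,  9.84807753e-01],
                            [-9.69846310e-01,  1.71010072e-01, -1.73648178e-01],
                            [-1.73648178e-01, -9.84807753e-01,  5.55111512e-17]])), array([ 0.58415608, -0.03823943,  0.18251913]), array([ 0.1116189 ,  0.63302222, -0.76604444]))
per row mm 12.999546265045606 deg 2.4649629730387717
[[0,0.027,-0.007,-0.127,0.0026,-0.0132,-0.0027],[0,0.022,-0.008,-0.128,0.0026,-0.0132,-0.0027],[0,0.017,-0.008,-0.129,0.0026,-0.0132,-0.0027],[0,0.011,-0.009,-0.129,0.0026,-0.0132,-0.0027],[0,0.006,-0.01,-0.129,0.0026,-0.0132,-0.0027],[0,0.001,-0.011,-0.129,0.0026,-0.0132,-0.0027],[0,-0.004,-0.012,-0.129,0.0026,-0.0132,-0.0027],[0,-0.01,-0.014,-0.129,0.0026,-0.0132,-0.0027],[0,-0.015,-0.015,-0.128,0.0026,-0.0132,-0.0027],[0,-0.02,-0.016,-0.127,0.0026,-0.0132,-0.0027],[0,-0.025,-0.017,-0.126,0.0026,-0.0132,-0.0027],[0,-0.03,-0.018,-0.125,0.002
[... 465 characters left out ...]
-0.101,0.0026,-0.0132,-0.0027],[0,-0.079,-0.034,-0.097,0.0026,-0.0132,-0.0027],[0,-0.083,-0.035,-0.094,0.0026,-0.0132,-0.0027]]
[[0,-0.086,-0.037,-0.09,0.0026,-0.0132,-0.0027],[0,-0.09,-0.038,-0.086,0.0026,-0.0132,-0.0027],[0,-0.093,-0.04,-0.082,0.0026,-0.0132,-0.0027],[0,-0.096,-0.041,-0.078,0.0026,-0.0132,-0.0027],[0,-0.099,-0.042,-0.073,0.0026,-0.0132,-0.0027],[0,-0.101,-0.044,-0.069,0.0026,-0.0132,-0.0027],[0,-0.104,-0.045,-0.064,0.0026,-0.0132,-0.0027],[0,-0.106,-0.047,-0.059,0.0026,-0.0132,-0.0027],[0,-0.108,-0.048,-0.055,0.0026,-0.0132,-0.0027],[0,-0.109,-0.049,-0.05,0.0026,-0.0132,-0.0027],[0,-0.111,-0.051,-0.045,0.0026,-0.0132,-0.0027],[0,-0.112,-0.052,-0.04,0.0026,-0.0132,-0.0027]]
```

Request:
{"fn": "play_rows", "kwargs": {"series": [[0, 0, -0.02, -0.1, 0, 0, 0], [0, 0, -0.02, -0.2, 0, 0, 0], [0, 0, -0.02, -0.25, 0, -0.02, 0], [0, 0, -0.02, -0.25, 0, -0.03, 0], [0, 0, -0.02, -0.25, 0, -0.035, 0], [0, 0, -0.02, -0.25, 0, -0.035, 0], [0, -0.1, -0.02, -0.2, 0, -0.035, 0], [0, -0.1, -0.02, -0.2, 0, -0.035, 0], [0, -0.12, 0, -0.15, 0, -0.035, 0], [0, -0.12, 0, -0.12, 0, -0.035, 0], [0, -0.12, 0, -0.1, 0, -0.035, 0], [0, -0.12, 0, 0, 0, -0.035, 0]]}}

```text
time: 7.53
position: [0.6223, -0.0826, 0.3133]
tool_rot: [-0.318, 0.634, -0.63, 0.316]
ft_force: [0.1, 0.4, -1.8]
grip_width: 0.0316
```

Request:
{"fn": "play_rows", "kwargs": {"series": [[0, -0.1, 0, 0, 0, -0.035, 0], [0, -0.1, 0, 0, 0, -0.035, 0], [0, -0.1, 0, 0, 0, -0.035, 0], [0, -0.1, 0, 0, 0, -0.035, 0], [0, -0.05, 0, 0, 0, -0.025, 0], [0, 0, 0, 0, 0, 0, 0], [0, 0, 0, 0, 0, 0, 0]]}}

```text
time: 8.12
position: [0.6429, -0.0449, 0.3137]
tool_rot: [-0.467, 0.533, -0.531, 0.465]
ft_force: [0.2, -0.3, -1.9]
grip_width: 0.0315
```

Run:
```python
from rig import robot
from h import *
o=robot.get_obs(); print(o["position"],o["q"],o["grip_width"])
pt,Rt,c,s=scanpose((.566,.2257,.138),80,22,.11); print(pt,c,s)
plan(o,pt,Rt,0,12)
M=(R.from_quat(o["tool_rot"]).inv()*Rt).as_rotvec(degrees=True);print(M)
print(R.from_quat(o["tool_rot"]).as_matrix()[:,0])
```

```text
[ 0.64293107 -0.04489492  0.31373201] [-2.42773815e-01  4.94331207e-01  1.29866516e+00 -7.41298216e-05
  1.35226175e+00 -1.11916827e-01] 0.031544660553856574
[0.55206961 0.14669686 0.32384712] [0.55135731 0.14265717 0.31903323] [ 0.02416716  0.13705875 -0.99026807]
per row mm 17.6905355197183 deg 1.8463232400772283
[[0,-0.148,-0.008,-0.096,-0.0001,0.0012,-0.0102],[0,-0.148,-0.013,-0.096,-0.0001,0.0012,-0.0102],[0,-0.147,-0.017,-0.097,-0.0001,0.0012,-0.0102],[0,-0.146,-0.022,-0.098,-0.0001,0.0012,-0.0102],[0,-0.145,-0.027,-0.098,-0.0001,0.0012,-0.0102],[0,-0.143,-0.031,-0.099,-0.0001,0.0012,-0.0102],[0,-0.142,-0.036,-0.099,-0.0001,0.0012,-0.0102],[0,-0.14,-0.04,-0.1,-0.0001,0.0012,-0.0102],[0,-0.139,-0.045,-0.1,-0.0001,0.0012,-0.0102],[0,-0.137,-0.049,-0.101,-0.0001,0.0012,-0.0102],[0,-0.135,-0.053,-0.101,-0.0001,0.0012,-0.0102],[0,-0.133,-0.058,-0.102,-0.0001,0.0012,-0.0102]]
[ -0.27364211   2.51278985 -22.01122387]
[-1.30468390e-01 -9.91452412e-01 -3.37515995e-04]
```

Request:
{"fn": "play_rows", "kwargs": {"series": [[0, -0.15, -0.01, -0.1, 0, 0.001, -0.01], [0, -0.15, -0.01, -0.1, 0, 0.001, -0.01], [0, -0.15, -0.02, -0.1, 0, 0.001, -0.01], [0, -0.15, -0.02, -0.1, 0, 0.001, -0.01], [0, -0.15, -0.03, -0.1, 0, 0.001, -0.01], [0, -0.14, -0.03, -0.1, 0, 0.001, -0.01], [0, -0.14, -0.04, -0.1, 0, 0.001, -0.01], [0, -0.14, -0.04, -0.1, 0, 0.001, -0.01], [0, -0.14, -0.05, -0.1, 0, 0.001, -0.01], [0, -0.14, -0.05, -0.1, 0, 0.001, -0.01], [0, -0.13, -0.05, -0.1, 0, 0.001, -0.01], [0, 0, 0, 0, 0, 0, 0]]}}

```text
time: 9.12
position: [0.5565, 0.134, 0.3244]
tool_rot: [0.543, -0.452, 0.61, -0.359]
ft_force: [0.4, 0.6, -1.9]
grip_width: 0.0316
```

Request:
{"fn": "play_rows", "kwargs": {"series": [[0, 0, 0, 0, 0, 0, 0], [0, 0, 0, 0, 0, 0, 0]]}}

```text
time: 9.28
position: [0.5585, 0.1302, 0.3252]
tool_rot: [0.542, -0.451, 0.612, -0.359]
ft_force: [-0.2, -0.1, -1.8]
grip_width: 0.0315
```

```bash
cat >> h.py <<'E'
def chk(o,label,n,off=-.002):
    Rt=R.from_quat(o["tool_rot"]).as_matrix(); H=np.c_[-Rt[:,0],-Rt[:,2],-Rt[:,1]]
    c=o["position"]+.006*Rt[:,1]+off*H[:,0]; win=c+H@[.091,0,-.041]
    s=H@[.5,0,-np.sqrt(3)/2]; W=np.c_[s,H[:,1],np.cross(s,H[:,1])]
    print("in window frame",np.round(W.T@(np.array(label)-win),4),"angle",np.arccos(abs(s@np.array(n))),"win",win.round(4)); return win,W
E
python3 - <<'E'
from rig import robot,eyes
from h import *
o=robot.get_obs(); print(o["position"],o["q"],o["grip_width"])
chk(o,(.566,.2257,.138),(0,0,1))
p=eyes.camera_params("wrist");cv2.imwrite("pics/w6.png",eyes.camera("wrist")[:,:,::-1])
print(proj(p,(.566,.2257,.138),True))
cv2.imwrite("pics/s6.png",eyes.camera("scene")[:,:,::-1])
cv2.imwrite("pics/t6.png",eyes.camera("top")[:,:,::-1])
pt,Rt,c,s=scanpose((.566,.2257,.138),80,22,.11);plan(o,pt,Rt,0,2)
E
```

```text
[0.55850427 0.13023472 0.32519176] [ 0.19178956  0.45301551  1.38602926 -0.32859305  1.43001972  0.42491115] 0.03151384351304029
in window frame [0.1159 0.0093 0.0072] angle 0.17795070281515243 win [0.57   0.1971 0.2508]
[308.53947483  28.7181472 ]
per row mm 8.863052840516884 deg 1.144386635958658
[[0,-0.074,-0.02,-0.045,-0.0014,0.0011,-0.0061],[0,-0.073,-0.021,-0.046,-0.0014,0.0011,-0.0061]]
```

View pics/w6.png

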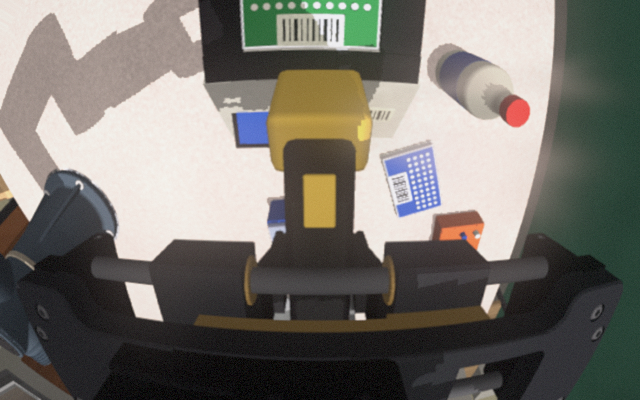

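View pics/s6.png

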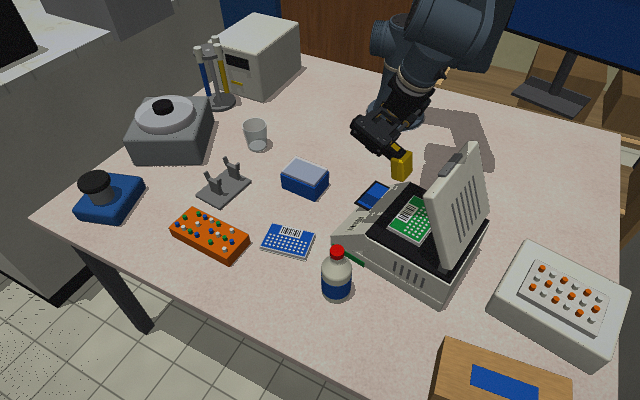

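The wrist image shows the plate's label centre at (311,30), against a predicted (308.5,28.7), so the map is right to 1–2 mm. I'll make a small correction and hold.

Request:
{"fn": "play_rows", "kwargs": {"series": [[0, -0.05, -0.02, -0.03, -0.001, 0, -0.004], [0, -0.05, -0.01, -0.03, -0.001, 0.001, -0.004], [0, -0.05, -0.01, -0.03, -0.001, 0.001, -0.004], [0, 0, 0, 0, 0, 0, 0], [0, 0, 0, 0, 0, 0, 0], [0, 0, 0, 0, 0, 0, 0], [0, 0, 0, 0, 0, 0, 0]]}}

```text
time: 10.02
position: [0.5521, 0.1475, 0.324]
tool_rot: [0.55, -0.445, 0.618, -0.343]
ft_force: [-0.3, -0.4, -1.5]
grip_width: 0.0317
```

Run:
```python
from rig import robot,eyes
from h import *
o=robot.get_obs(); print(o["position"],o["grip_width"])
win,W=chk(o,(.566,.2257,.138),(0,0,1))
p=eyes.camera_params("wrist");cv2.imwrite("pics/w7.png",eyes.camera("wrist")[:,:,::-1])
s=eyes.camera_params("scene");t=eyes.camera_params("top")
print("label w",proj(p,(.566,.2257,.138),True),"win scene",proj(s,win),"corners",[proj(s,win+W@[0,a,b]).round(1) for a in(-.023,.023) for b in(-.016,.016)],)
im=eyes.camera("scene")[:,:,::-1];cv2.imwrite("pics/s7.png",cv2.resize(im[110:230,340:500],None,fx=5,fy=5))
```

```text
[0.55214408 0.14749392 0.32402851] 0.03169225748695392
in window frame [ 0.1101 -0.0003 -0.0009] angle 0.14028035717054352 win [0.5633 0.2115 0.2472]
label w [319.32938212  38.67043105] win scene [408.33455439 177.63428534] corners [array([396.8, 181.1]), array([409.7, 185.8]), array([407. , 169.8]), array([419.8, 174.2])]
```

View pics/s7.png

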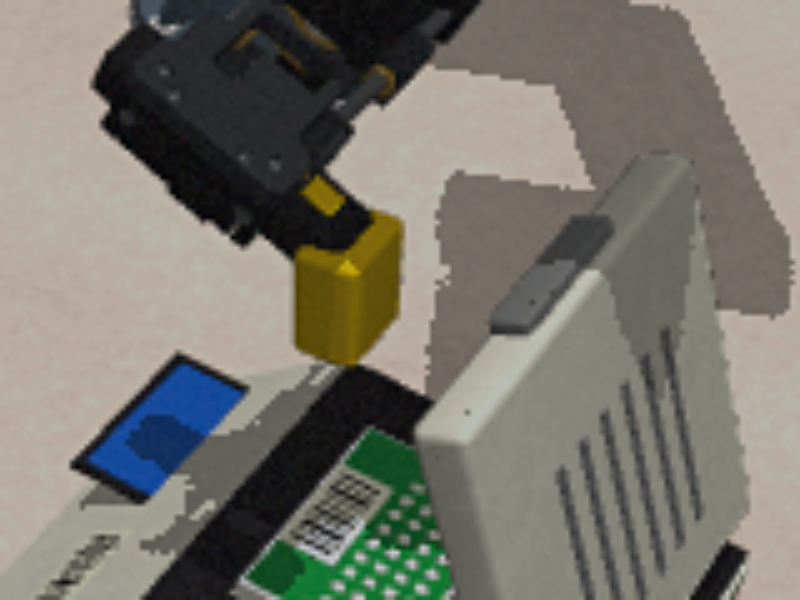

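View pics/w7.png

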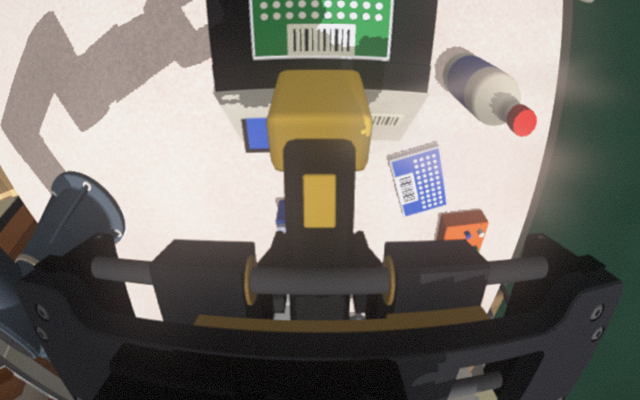

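The observed head corners match the prediction to 1–3 px, and the label sits at (321,41) against a predicted (319,39). I'll hold still now.

Request:
{"fn": "play_rows", "kwargs": {"series": [[0, 0, 0, 0, 0, 0, 0], [0, 0, 0, 0, 0, 0, 0], [0, 0, 0, 0, 0, 0, 0], [0, 0, 0, 0, 0, 0, 0], [0, 0, 0, 0, 0, 0, 0], [0, 0, 0, 0, 0, 0, 0], [0, 0, 0, 0, 0, 0, 0], [0, 0, 0, 0, 0, 0, 0], [0, 0, 0, 0, 0, 0, 0], [0, 0, 0, 0, 0, 0, 0], [0, 0, 0, 0, 0, 0, 0], [0, 0, 0, 0, 0, 0, 0]]}}

```text
time: 11.12
position: [0.5521, 0.1475, 0.324]
tool_rot: [0.55, -0.445, 0.618, -0.343]
ft_force: [1.0, -0.1, -2.1]
grip_width: 0.0316
```

Request:
{"fn": "play_rows", "kwargs": {"series": [[0, 0, 0, 0, 0, 0, 0], [0, 0, 0, 0, 0, 0, 0], [0, 0, 0, 0, 0, 0, 0], [0, 0, 0, 0, 0, 0, 0], [0, 0, 0, 0, 0, 0, 0], [0, 0, 0, 0, 0, 0, 0], [0, 0, 0, 0, 0, 0, 0], [0, 0, 0, 0, 0, 0, 0]]}}

```text
time: 11.78
position: [0.5521, 0.1475, 0.324]
tool_rot: [0.55, -0.445, 0.618, -0.343]
ft_force: [0.2, 0.8, -1.5]
grip_width: 0.0313
```

Run:
```python
from rig import robot
from h import *
o=robot.get_obs(); print(o["position"],o["grip_width"]); chk(o,(.566,.2257,.138),(0,0,1))
pt,Rt,c,s=scanpose((.611,.114,.089),80,-10,.09); print(pt)
Rc=R.from_quat(o["tool_rot"])
print((Rc.inv()*Rt).as_rotvec(degrees=True)); print(Rc.inv().apply(pt-o["position"]),Rc.inv().apply([0,-.2,.02]))
plan(o,pt,Rt,0,20)
```

```text
[0.55211437 0.14748982 0.32399858] 0.03132328214930964
in window frame [ 0.1101 -0.0003 -0.0009] angle 0.14036947641012518 win [0.5632 0.2115 0.2471]
[ 0.58431718 -0.03732579  0.18877528]
[2.63061221e-02 1.02082798e-01 3.19575249e+01]
[0.11317195 0.19138276 0.06359185] [0.19021533 0.05510017 0.03438169]
per row mm 11.562782115357097 deg 1.5978849402401438
[[0,0.057,0.096,0.032,0,0,0.0089],[0,0.059,0.094,0.032,0,0,0.0089],[0,0.062,0.092,0.032,0,0,0.0089],[0,0.064,0.091,0.032,0,0,0.0089],[0,0.067,0.089,0.032,0,0,0.0089],[0,0.069,0.087,0.032,0,0,0.0089],[0,0.072,0.085,0.032,0,0,0.0089],[0,0.074,0.083,0.032,0,0,0.0089],[0,0.076,0.081,0.032,0,0,0.0089],[0,0.079,0.079,0.032,0,0,0.0089],[0,0.081,0.076,0.032,0,0,0.0089],[0,0.083,0.074,0.032,0,0,0.0089]]
[[0,0.085,0.072,0.032,0,0,0.0089],[0,0.087,0.069,0.032,0,0,0.0089],[0,0.089,0.067,0.032,0,0,0.0089],[0,0.091,0.064,0.032,0,0,0.0089],[0,0.092,0.062,0.032,0,0,0.0089],[0,0.094,0.059,0.032,0,0,0.0089],[0,0.096,0.057,0.032,0,0,0.0089],[0,0.097,0.054,0.032,0,0,0.0089]]
```

Request:
{"fn": "play_rows", "kwargs": {"series": [[0, 0.1, 0.05, 0.03, 0, 0, 0.009], [0, 0.1, 0.05, 0.03, 0, 0, 0.009], [0, 0.1, 0.05, 0.03, 0, 0, 0.009], [0, 0.1, 0.05, 0.03, 0, 0, 0.009], [0, 0.1, 0.05, 0.03, 0, 0, 0.009], [0, 0.1, 0.05, 0.03, 0, 0, 0.009], [0, 0.1, 0.07, 0.03, 0, 0, 0.009], [0, 0.1, 0.07, 0.03, 0, 0, 0.009], [0, 0.1, 0.07, 0.03, 0, 0, 0.009], [0, 0.1, 0.07, 0.03, 0, 0, 0.009], [0, 0.1, 0.07, 0.03, 0, 0, 0.009], [0, 0.1, 0.07, 0.03, 0, 0, 0.009]]}}

```text
time: 12.78
position: [0.5649, 0.011, 0.2809]
tool_rot: [0.467, -0.531, 0.551, -0.443]
ft_force: [0.7, 1.1, -2.0]
grip_width: 0.0315
```

Request:
{"fn": "play_rows", "kwargs": {"series": [[0, 0.08, 0.07, 0.03, 0, 0, 0.009], [0, 0.08, 0.07, 0.03, 0, 0, 0.009], [0, 0.06, 0.07, 0.03, 0, 0, 0.009], [0, 0.05, 0.07, 0.03, 0, 0, 0.009], [0, 0.03, 0.07, 0.03, 0, 0, 0.009], [0, 0, 0, 0, 0, 0, 0.009], [0, 0, 0, 0, 0, 0, 0], [0, 0, 0, 0, 0, 0, 0], [0, 0, 0, 0, 0, 0, 0]]}}

```text
time: 13.53
position: [0.5747, -0.0199, 0.2462]
tool_rot: [-0.42, 0.569, -0.512, 0.488]
ft_force: [-0.3, 0.8, -1.3]
grip_width: 0.0314
```

Run:
```python
from rig import robot
from h import *
o=robot.get_obs(); print(o["position"],o["grip_width"],o["q"]); 
n=np.array([-.17*.643,-.985*.643,.766]);chk(o,(.611,.114,.089),n/np.linalg.norm(n))
pt,Rt,c,s=scanpose((.611,.114,.089),80,-10,.09); print(pt)
plan(o,pt,Rt,0,5)
```

```text
[ 0.57470264 -0.01987125  0.24621342] 0.031379198756548654 [-0.29071747  0.45934668  1.57353372  0.13738422  1.12736618 -0.17838679]
in window frame [ 0.1235 -0.0128 -0.0385] angle 0.04959521284335724 win [0.5909 0.0729 0.2107]
[ 0.58431718 -0.03732579  0.18877528]
per row mm 12.15934388868747 deg 0.5689960983022606
[[0,0.045,0.11,0.025,0,0.0001,0.0032],[0,0.046,0.11,0.025,0,0.0001,0.0032],[0,0.047,0.109,0.025,0,0.0001,0.0032],[0,0.048,0.109,0.025,0,0.0001,0.0032],[0,0.049,0.108,0.025,0,0.0001,0.0032]]
```

Request:
{"fn": "play_rows", "kwargs": {"series": [[0, 0.045, 0.11, 0.025, 0, 0, 0.003], [0, 0.045, 0.11, 0.025, 0, 0, 0.003], [0, 0.045, 0.11, 0.025, 0, 0, 0.003], [0, 0.05, 0.11, 0.025, 0, 0, 0.003], [0, 0.05, 0.11, 0.025, 0, 0, 0.003], [0, 0, 0, 0, 0, 0, 0], [0, 0, 0, 0, 0, 0, 0], [0, 0, 0, 0, 0, 0, 0], [0, 0, 0, 0, 0, 0, 0]]}}

```text
time: 14.28
position: [0.5846, -0.0371, 0.1886]
tool_rot: [-0.407, 0.578, -0.5, 0.5]
ft_force: [-0.0, 0.4, -1.8]
grip_width: 0.032
```

Run:
```python
from rig import robot,eyes
from h import *
o=robot.get_obs(); print(o["position"],o["grip_width"]); L=(.611,.114,.089)
n=np.array([-.17*.643,-.985*.643,.766]);win,W=chk(o,L,n/np.linalg.norm(n))
p=eyes.camera_params("wrist");cv2.imwrite("pics/w8.png",eyes.camera("wrist")[:,:,::-1])
s=eyes.camera_params("scene")
print("label",proj(p,L,True),"plate",proj(p,(.566,.2257,.138),True),"corners",[((proj(s,win+W@[0,a,b])-[280,120])*4).round(0) for a in(-.023,.023) for b in(-.016,.016)],)
im=eyes.camera("scene")[:,:,::-1];cv2.imwrite("pics/s8.png",cv2.resize(im[120:260,280:480],None,fx=4,fy=4))
```

```text
[ 0.58459544 -0.03713241  0.18855507] 0.03195714245320767
in window frame [0.0896 0.     0.0003] angle 0.0022067538497635058 win [0.6011 0.0572 0.1576]
label [318.87660524  44.55933853] plate [240.74887884 -76.83812081] corners [array([193., 319.]), array([225., 314.]), array([237., 276.]), array([270., 270.])]
```

View pics/s8.png

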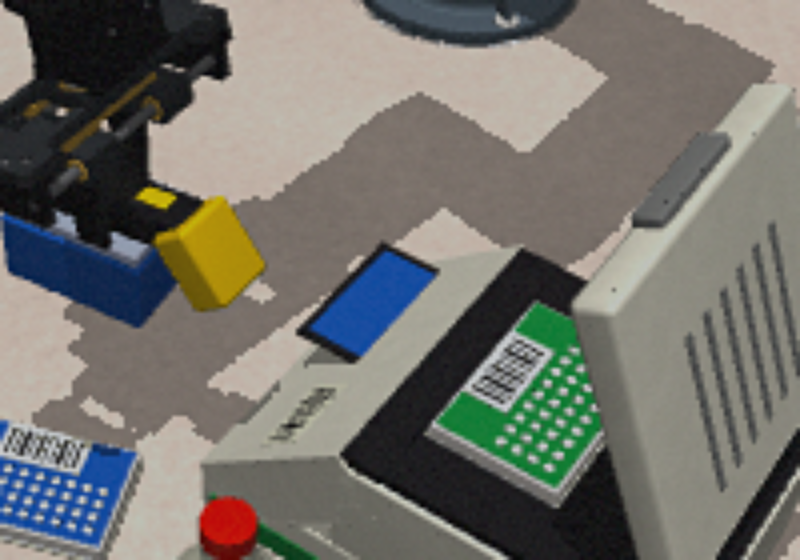

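View pics/w8.png

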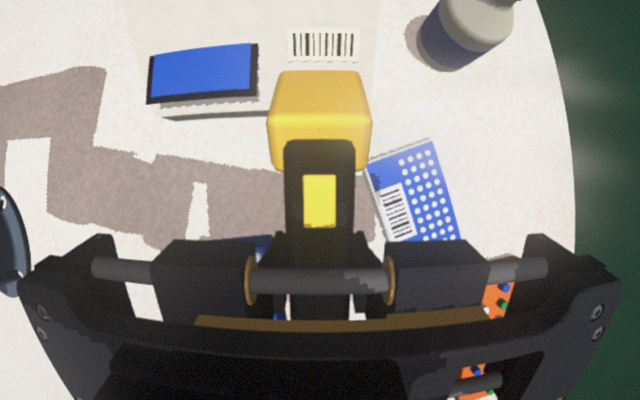

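The cycler's label is at (322,45) against a predicted (319,45), so the scanner is aimed. I'll hold still.

Request:
{"fn": "play_rows", "kwargs": {"series": [[0, 0, 0, 0, 0, 0, 0], [0, 0, 0, 0, 0, 0, 0], [0, 0, 0, 0, 0, 0, 0], [0, 0, 0, 0, 0, 0, 0], [0, 0, 0, 0, 0, 0, 0], [0, 0, 0, 0, 0, 0, 0], [0, 0, 0, 0, 0, 0, 0], [0, 0, 0, 0, 0, 0, 0], [0, 0, 0, 0, 0, 0, 0], [0, 0, 0, 0, 0, 0, 0], [0, 0, 0, 0, 0, 0, 0], [0, 0, 0, 0, 0, 0, 0]]}}

```text
time: 15.38
position: [0.5842, -0.0372, 0.1881]
tool_rot: [-0.407, 0.579, -0.5, 0.5]
ft_force: [-0.2, -0.1, -2.6]
grip_width: 0.0316
```

Request:
{"fn": "play_rows", "kwargs": {"series": [[0, 0, 0, 0, 0, 0, 0], [0, 0, 0, 0, 0, 0, 0], [0, 0, 0, 0, 0, 0, 0], [0, 0, 0, 0, 0, 0, 0], [0, 0, 0, 0, 0, 0, 0], [0, 0, 0, 0, 0, 0, 0], [0, 0, 0, 0, 0, 0, 0], [0, 0, 0, 0, 0, 0, 0]]}}

```text
time: 16.05
position: [0.5843, -0.0372, 0.1881]
tool_rot: [-0.407, 0.579, -0.5, 0.5]
ft_force: [-0.2, -0.3, -1.2]
grip_width: 0.032
```

Run:
```python
from rig import robot
from h import *
o=robot.get_obs(); print(o["position"])
Rt=R.from_quat([-0.0403,-0.7059,0.7060,0.0402])
Rc=R.from_quat(o["tool_rot"])
print("lift .08 tool",Rc.inv().apply([0,0,.1]))
print((Rc.inv()*Rt).as_rotvec(degrees=True))
o["position"]=o["position"]+[0,0,.1]
plan(o,(.5973,-.319,.25),Rt,0,24)
```

```text
[ 0.58425401 -0.03716393  0.18808618]
lift .08 tool [-1.72003003e-02 -9.85096242e-02 -6.01016897e-05]
[ 7.52571636 86.38861795 -7.91284807]
per row mm 11.862371049589285 deg 3.6281698023657953
[[0,0.116,-0.004,0.026,0.0017,0.02,-0.0018],[0,0.114,-0.003,0.033,0.0017,0.02,-0.0018],[0,0.112,-0.002,0.04,0.0017,0.02,-0.0018],[0,0.109,-0.002,0.047,0.0017,0.02,-0.0018],[0,0.106,-0.001,0.054,0.0017,0.02,-0.0018],[0,0.102,0,0.06,0.0017,0.02,-0.0018],[0,0.098,0.001,0.066,0.0017,0.02,-0.0018],[0,0.094,0.002,0.072,0.0017,0.02,-0.0018],[0,0.089,0.003,0.078,0.0017,0.02,-0.0018],[0,0.084,0.004,0.084,0.0017,0.02,-0.0018],[0,0.079,0.005,0.089,0.0017,0.02,-0.0018],[0,0.073,0.006,0.093,0.0017,0.02,-0.0018]]
[[0,0.067,0.007,0.098,0.0017,0.02,-0.0018],[0,0.06,0.008,0.102,0.0017,0.02,-0.0018],[0,0.054,0.009,0.105,0.0017,0.02,-0.0018],[0,0.047,0.009,0.108,0.0017,0.02,-0.0018],[0,0.04,0.01,0.111,0.0017,0.02,-0.0018],[0,0.033,0.011,0.113,0.0017,0.02,-0.0018],[0,0.026,0.012,0.115,0.0017,0.02,-0.0018],[0,0.018,0.013,0.116,0.0017,0.02,-0.0018],[0,0.011,0.013,0.117,0.0017,0.02,-0.0018],[0,0.004,0.014,0.118,0.0017,0.02,-0.0018],[0,-0.004,0.015,0.118,0.0017,0.02,-0.0018],[0,-0.011,0.015,0.117,0.0017,0.02,-0.0018]]
```

Request:
{"fn": "play_rows", "kwargs": {"series": [[0, -0.03, -0.2, 0, 0, 0, -0.011], [0, -0.03, -0.2, 0, 0, 0, -0.011], [0, -0.03, -0.2, 0, 0, 0, -0.011], [0, 0, -0.2, 0, 0, 0, -0.011], [0, 0.05, -0.2, 0.03, 0, 0, -0.011], [0, 0.12, 0, 0.03, 0, 0.02, 0], [0, 0.12, 0, 0.04, 0, 0.03, 0], [0, 0.12, 0, 0.05, 0, 0.03, 0], [0, 0.12, 0, 0.06, 0, 0.03, 0], [0, 0.12, 0, 0.07, 0, 0.03, 0], [0, 0.12, 0, 0.08, 0, 0.03, 0], [0, 0.12, 0, 0.09, 0, 0.03, 0]]}}

```text
time: 17.05
position: [0.5882, -0.139, 0.2884]
tool_rot: [-0.264, 0.656, -0.656, 0.264]
ft_force: [-0.3, 0.4, -1.8]
grip_width: 0.0317
```

Request:
{"fn": "play_rows", "kwargs": {"series": [[0, 0.1, 0, 0.1, 0, 0.03, 0], [0, 0.08, 0, 0.12, 0, 0.03, 0], [0, 0.07, 0, 0.13, 0, 0.03, 0], [0, 0.05, 0, 0.14, 0, 0.03, 0], [0, 0.03, 0, 0.14, 0, 0.03, 0], [0, 0, 0, 0.14, 0, 0.03, 0], [0, 0, 0, 0.14, 0, 0.03, 0], [0, 0, 0, 0.1, 0, 0.03, 0], [0, 0, 0, 0.1, 0, 0.03, 0], [0, 0, 0, 0, 0, 0, 0], [0, 0, 0, 0, 0, 0, 0], [0, 0, 0, 0, 0, 0, 0]]}}

```text
time: 18.05
position: [0.6033, -0.2569, 0.2882]
tool_rot: [0.027, 0.707, -0.706, -0.028]
ft_force: [1.1, 1.5, -2.2]
grip_width: 0.032
```

Run:
```python
from rig import robot,eyes
from h import *
o=robot.get_obs(); print(o["position"])
Rt=R.from_quat([-0.0403,-0.7059,0.7060,0.0402])
print((R.from_quat(o["tool_rot"]).inv()*Rt).as_rotvec(degrees=True))
plan(o,(.5973,-.319,.13),Rt,0,12)
cv2.imwrite("pics/s9.png",eyes.camera("scene")[:,:,::-1])
```

```text
[ 0.60328438 -0.25692649  0.2881766 ]
[0.07680827 2.14195951 0.09241654]
per row mm 14.168816006360851 deg 0.17877730655322796
[[0,0.001,0.132,0.052,0,0.001,0],[0,0.001,0.132,0.052,0,0.001,0],[0,0.001,0.132,0.052,0,0.001,0],[0,0,0.132,0.052,0,0.001,0],[0,0,0.132,0.052,0,0.001,0],[0,0,0.132,0.052,0,0.001,0],[0,-0,0.132,0.052,0,0.001,0],[0,-0,0.132,0.052,0,0.001,0],[0,-0,0.132,0.052,0,0.001,0],[0,-0,0.132,0.052,0,0.001,0],[0,-0.001,0.132,0.052,0,0.001,0],[0,-0.001,0.132,0.052,0,0.001,0]]
```

View pics/s9.png

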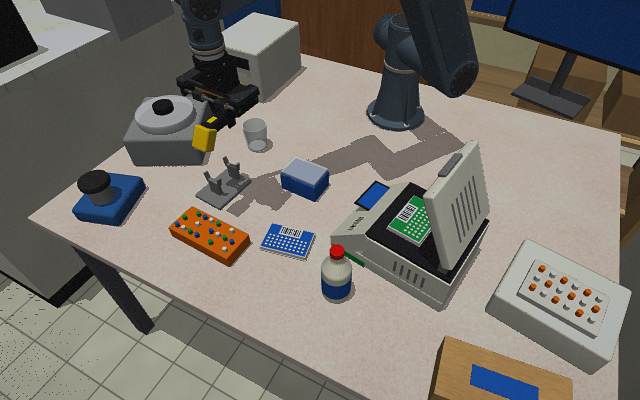

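Request:
{"fn": "play_rows", "kwargs": {"series": [[0, 0, 0.1, 0.1, 0, 0.004, 0], [0, 0, 0.15, 0.1, 0, 0.004, 0], [0, 0, 0.15, 0.1, 0, 0.004, 0], [0, 0, 0.15, 0.1, 0, 0, 0], [0, 0, 0.15, 0.1, 0, 0, 0], [0, 0, 0.15, 0.1, 0, 0, 0], [0, 0, 0.15, 0.02, 0, 0, 0], [0, 0, 0.15, 0, 0, 0, 0], [0, 0, 0.15, 0, 0, 0, 0], [0, 0, 0.15, 0, 0, 0, 0], [0, 0, 0, 0, 0, 0, 0], [0, 0, 0, 0, 0, 0, 0]]}}

```text
time: 19.1
position: [0.5963, -0.319, 0.142]
tool_rot: [0.04, 0.707, -0.705, -0.042]
ft_force: [0.4, -0.1, -1.5]
grip_width: 0.0322
```

Request:
{"fn": "play_rows", "kwargs": {"series": [[0, 0, 0, 0, 0, 0, 0], [0, 0, 0, 0, 0, 0, 0]]}}

```text
time: 19.27
position: [0.5978, -0.3199, 0.1446]
tool_rot: [-0.042, -0.705, 0.706, 0.041]
ft_force: [0.4, 0.5, -1.9]
grip_width: 0.0316
```

Run:
```python
from rig import robot,eyes
from h import *
o=robot.get_obs(); print(o["position"])
Rt=R.from_quat([-0.0403,-0.7059,0.7060,0.0402])
print((R.from_quat(o["tool_rot"]).inv()*Rt).as_rotvec(degrees=True))
plan(o,(.5973,-.319,.14),Rt,0,2)
cv2.imwrite("pics/w10.png",eyes.camera("wrist")[:,:,::-1])
```

```text
[ 0.59777417 -0.31985282  0.14459765]
[-0.05755187 -0.12436371 -0.07571169]
per row mm 2.3500260580835715 deg 0.07827964378001571
[[0,0.003,0.023,-0.004,-0.0002,-0.0003,-0.0002],[0,0.003,0.023,-0.004,-0.0002,-0.0003,-0.0002]]
```

View pics/w10.png

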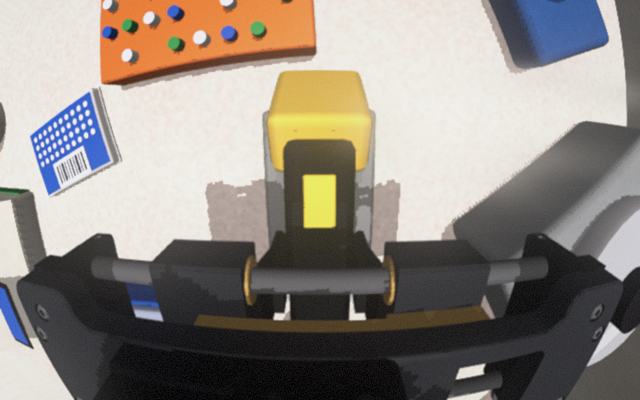

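The scanner is aligned over the cradle at u≈320 to within 1 mm and 0.1°. I'll lower it slowly.

Request:
{"fn": "play_rows", "kwargs": {"series": [[0, 0.003, 0.05, -0.004, 0, 0, 0], [0, 0.002, 0.08, -0.004, 0, 0, 0], [0, 0, 0.08, 0, 0, 0, 0], [0, 0, 0.08, 0, 0, 0, 0], [0, 0, 0.08, 0, 0, 0, 0], [0, 0, 0.08, 0, 0, 0, 0], [0, 0, 0.07, 0, 0, 0, 0], [0, 0, 0.05, 0, 0, 0, 0], [0, 0, 0.04, 0, 0, 0, 0], [0, 0, 0.03, 0, 0, 0, 0], [0, 0, 0, 0, 0, 0, 0], [0, 0, 0, 0, 0, 0, 0]]}}

```text
time: 20.32
position: [0.5969, -0.3187, 0.0797]
tool_rot: [-0.041, -0.706, 0.706, 0.041]
ft_force: [0.4, -0.0, -2.1]
grip_width: 0.0319
```

Run:
```python
from rig import robot,eyes
from h import *
o=robot.get_obs(); print(o["position"],o["ft_force"],o["tool_rot"])
cv2.imwrite("pics/w11.png",eyes.camera("wrist")[:,:,::-1])
```

```text
[ 0.59688706 -0.31865336  0.07966518] [ 0.41526116 -0.01407607 -2.1148239 ] [-0.0411351  -0.70578276  0.70604137  0.04103886]
```

View pics/w11.png

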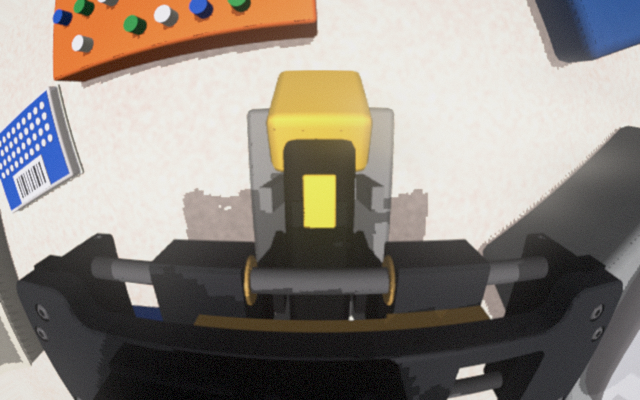

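Request:
{"fn": "play_rows", "kwargs": {"series": [[0, 0, 0.005, 0, 0, 0, 0], [0, 0, 0.005, 0, 0, 0, 0], [0, 0, 0, 0, 0, 0, 0]]}}

```text
time: 20.62
position: [0.5969, -0.3186, 0.0795]
tool_rot: [-0.041, -0.706, 0.706, 0.041]
ft_force: [-0.9, 0.2, 5.1]
grip_width: 0.0317
```

Request:
{"fn": "play_rows", "kwargs": {"series": [[0.5, 0, 0, 0, 0, 0, 0], [1, 0, 0, 0, 0, 0, 0], [1, 0, 0, 0, 0, 0, 0], [1, 0, 0, 0, 0, 0, 0], [1, 0, 0, 0, 0, 0, 0], [1, 0, 0, 0, 0, 0, 0], [1, 0, 0, 0, 0, 0, 0], [1, 0, 0, 0, 0, 0, 0], [1, 0, 0, 0, 0, 0, 0], [1, 0, 0, 0, 0, 0, 0]]}}

```text
time: 21.45
position: [0.5966, -0.3184, 0.0784]
tool_rot: [0.041, 0.706, -0.706, -0.041]
ft_force: [-1.1, 0.3, -1.0]
grip_width: 0.0851
```

Released. Next I'll raise the arm straight up and check the scanner.

Request:
{"fn": "play_rows", "kwargs": {"series": [[1, 0, -0.05, 0, 0, 0, 0], [1, 0, -0.15, 0, 0, 0, 0], [1, 0, -0.25, 0, 0, 0, 0], [1, 0, -0.3, 0, 0, 0, 0], [1, 0, -0.3, 0, 0, 0, 0], [1, 0, -0.3, 0, 0, 0, 0], [1, 0, -0.3, 0, 0, 0, 0], [1, 0, -0.3, 0, 0, 0, 0], [1, 0, -0.3, 0, 0, 0, 0], [0, 0, -0.3, 0, 0, 0, 0], [0, 0, 0, 0, 0, 0, 0], [0, 0, 0, 0, 0, 0, 0]]}}

```text
time: 22.45
position: [0.5975, -0.319, 0.3367]
tool_rot: [-0.043, -0.705, 0.707, 0.04]
ft_force: [0.9, 1.0, -0.2]
grip_width: 0.0743
```

Run:
```python
from rig import robot,eyes
from h import *
o=robot.get_obs(); print(o["position"],o["ft_force"],o["q"])
p=eyes.camera_params("wrist");im=eyes.camera("wrist")[:,:,::-1]
cv2.imwrite("pics/w12.png",im)
import pickle;pickle.dump(p,open("w12.pkl","wb"))
s=eyes.camera("scene")[:,:,::-1]; cv2.imwrite("pics/s12.png",cv2.resize(s[100:260,160:340],None,fx=4,fy=3.7))
```

```text
[ 0.59752842 -0.31898809  0.33670069] [ 0.87835089  1.04588543 -0.1867773 ] [-6.54873259e-01  5.23760773e-01  1.18320526e+00 -2.43359224e-04
  1.42917248e+00  1.03215277e+00]
```

View pics/w12.png

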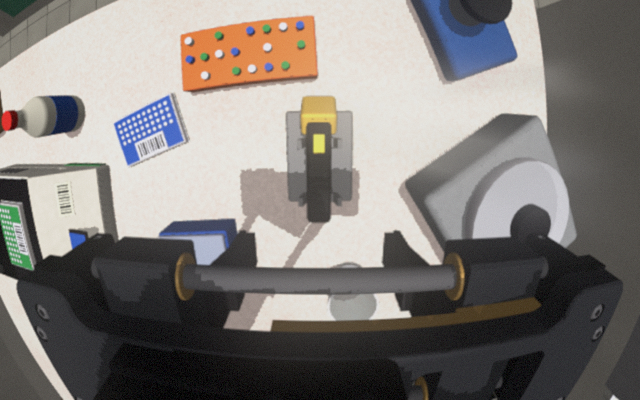

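View pics/s12.png

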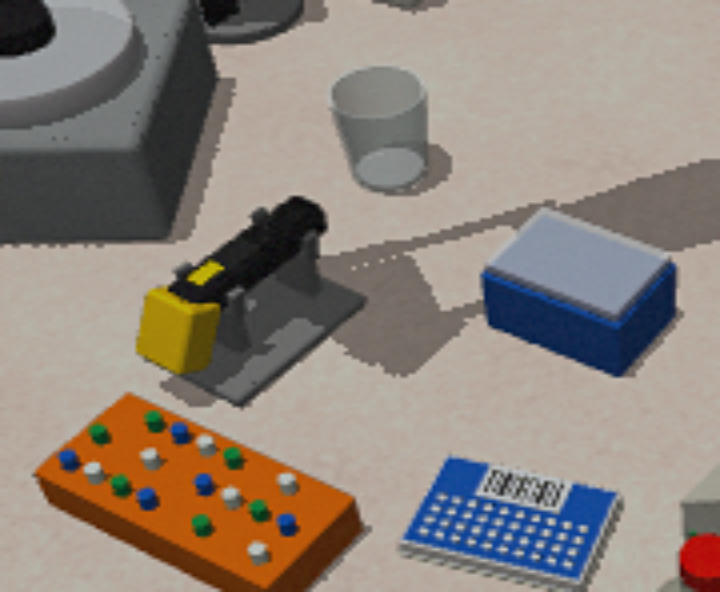

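The scanner is back in its cradle, level with the head forward, and nothing else has moved. For the lid, I'll push its outer face with the closed fingertips beside the grey lip handle. I'm using a hinge near (0.595,0.385,0.146) and θ≈1.05.

Request:
{"fn": "play_rows", "kwargs": {"series": [[0, 0, -0.24, 0, 0, 0, 0], [0, 0, -0.24, 0, 0, 0, 0], [0, 0, -0.24, -0.1, 0, 0, 0], [0, 0, -0.24, -0.2, 0, 0, 0], [0, 0.07, 0, -0.33, 0, 0, 0], [0, 0.07, 0, -0.33, 0, 0, 0], [0, 0.07, 0, -0.33, 0, 0, 0], [0, 0.07, 0, -0.33, 0, 0, 0], [0, 0.07, 0, -0.33, 0, 0, 0], [0, 0.07, 0, -0.33, 0, 0, 0], [0, 0.07, 0, -0.33, 0, 0, 0], [0, 0.07, 0, -0.33, 0, 0, 0]], "grip_force": 10}}

```text
time: 23.55
position: [0.5741, -0.0183, 0.4272]
tool_rot: [0.039, 0.706, -0.706, -0.043]
ft_force: [-0.3, 0.4, 0.8]
grip_width: 0.0005
```

Request:
{"fn": "play_rows", "kwargs": {"series": [[0, 0.07, 0, -0.33, 0, 0, 0], [0, 0.07, 0, -0.33, 0, 0, 0], [0, 0.07, 0, -0.33, 0, 0, 0], [0, 0.07, 0, -0.33, 0, 0, 0], [0, 0.07, 0, -0.33, 0, 0, 0], [0, 0.07, 0, -0.33, 0, 0, 0], [0, 0.07, 0, -0.33, 0, 0, 0], [0, 0.07, 0, -0.33, 0, 0, 0], [0, 0.07, 0, -0.33, 0, 0, 0], [0, 0.07, 0, -0.33, 0, 0, 0], [0, 0, 0, 0, 0, 0, 0], [0, 0, 0, 0, 0, 0, 0]]}}

```text
time: 24.55
position: [0.5429, 0.3173, 0.427]
tool_rot: [-0.038, -0.705, 0.707, 0.042]
ft_force: [0.0, -0.5, 0.4]
grip_width: 0.0002
```

```bash
cat >> h.py <<'E'
def lidpose(th,r=.165,back=0):
    base=np.array([.531,.396]); f=np.array([-.17,-.985])
    xy=base+f*(r*np.cos(th)-.026*np.sin(th)-.015)
    return np.r_[xy,.146+r*np.sin(th)+.026*np.cos(th)+.025]
E
python3 - <<'E'
from rig import robot,eyes
from h import *
o=robot.get_obs(); print(o["position"],o["grip_width"],o["q"],o["tool_rot"])
for th in (1.25,1.045,.8,.5,.25,0): print(th,lidpose(th).round(4))
plan(o,lidpose(1.25)+[0,0,.06],R.from_quat(o["tool_rot"]),0,10)
cv2.imwrite("pics/s13.png",eyes.camera("scene")[:,:,::-1])
cv2.imwrite("pics/w13.png",eyes.camera("wrist")[:,:,::-1])
E
```

```text
[0.54290248 0.31727351 0.42702942] 0.00020284905899780882 [ 3.51429814e-01  3.96838712e-01  1.16100608e+00 -2.44375964e-05
  1.58898965e+00  2.03515412e+00] [-0.03820707 -0.70523438  0.70672053  0.04160263]
1.25 [0.5289 0.3838 0.3358]
1.045 [0.5233 0.3514 0.3268]
0.8 [0.5172 0.3159 0.3075]
0.5 [0.5111 0.2804 0.2729]
0.25 [0.5075 0.2596 0.237 ]
0 [0.5055 0.2482 0.197 ]
per row mm 7.484928125906142 deg 0.0
[[0,0.021,0.031,-0.065,0,0,0],[0,0.021,0.031,-0.065,0,0,0],[0,0.021,0.031,-0.065,0,0,0],[0,0.021,0.031,-0.065,0,0,0],[0,0.021,0.031,-0.065,0,0,0],[0,0.021,0.031,-0.065,0,0,0],[0,0.021,0.031,-0.065,0,0,0],[0,0.021,0.031,-0.065,0,0,0],[0,0.021,0.031,-0.065,0,0,0],[0,0.021,0.031,-0.065,0,0,0]]
```

View pics/s13.png

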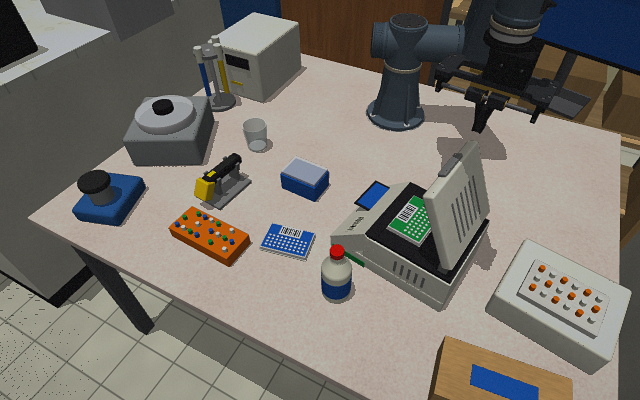

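View pics/w13.png

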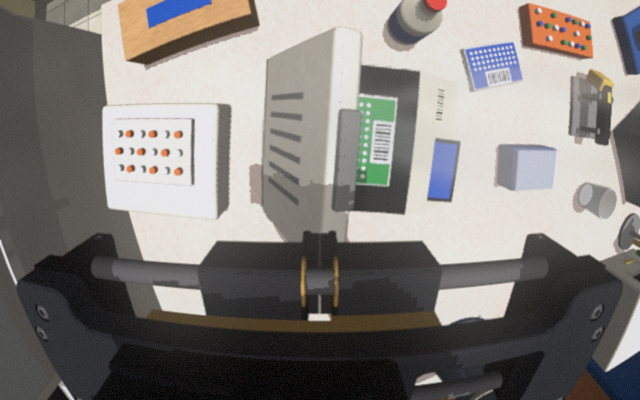

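Request:
{"fn": "play_rows", "kwargs": {"series": [[0, 0.04, 0, -0.13, 0, 0, 0], [0, 0.04, 0, -0.13, 0, 0, 0], [0, 0.04, 0, -0.13, 0, 0, 0], [0, 0.04, 0, -0.13, 0, 0, 0], [0, 0.04, 0, -0.13, 0, 0, 0], [0, 0, 0.15, 0, 0, 0, 0], [0, 0, 0.15, 0, 0, 0, 0], [0, 0, 0.15, 0, 0, 0, 0], [0, 0, 0.15, 0, 0, 0, 0], [0, 0, 0.15, 0, 0, 0, 0], [0, 0, 0.15, 0, 0, 0, 0], [0, 0, 0, 0, 0, 0, 0]]}}

```text
time: 25.65
position: [0.5298, 0.3831, 0.3359]
tool_rot: [-0.038, -0.705, 0.707, 0.043]
ft_force: [0.3, -0.8, -1.0]
grip_width: 0.0006
```

Run:
```python
from rig import robot,eyes
from h import *
o=robot.get_obs(); print(o["position"],o["ft_force"])
s=eyes.camera("scene")[:,:,::-1]; cv2.imwrite("pics/s14.png",cv2.resize(s[60:260,360:560],None,fx=3,fy=3))
```

```text
[0.52975572 0.38308232 0.33591298] [ 0.26775527 -0.81925442 -0.95751711]
```

View pics/s14.png

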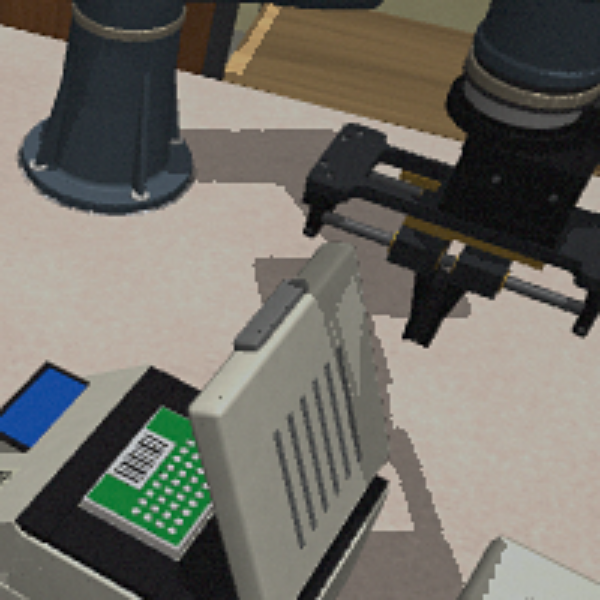

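Run:
```python
from rig import robot
from h import *
o=robot.get_obs(); Ri=R.from_quat(o["tool_rot"]).inv()
P=np.array([lidpose(t) for t in np.linspace(1.25,0.05,37)])
D=np.round(np.array([Ri.apply(d) for d in np.diff(P,axis=0)])*10,2)
for d in D: print(d.tolist())
```

```text
[0.0, 0.01, 0.05]
[0.0, 0.01, 0.05]
[0.0, 0.01, 0.05]
[0.0, 0.02, 0.05]
[0.0, 0.02, 0.05]
[0.0, 0.02, 0.05]
[0.0, 0.02, 0.05]
[0.0, 0.02, 0.05]
[0.0, 0.02, 0.05]
[0.0, 0.03, 0.05]
[0.0, 0.03, 0.05]
[0.0, 0.03, 0.05]
[0.0, 0.03, 0.05]
[0.0, 0.03, 0.05]
[0.0, 0.03, 0.04]
[0.0, 0.04, 0.04]
[0.0, 0.04, 0.04]
[0.0, 0.04, 0.04]
[0.0, 0.04, 0.04]
[0.0, 0.04, 0.04]
[0.0, 0.04, 0.04]
[0.0, 0.04, 0.04]
[0.0, 0.04, 0.03]
[0.0, 0.05, 0.03]
[0.0, 0.05, 0.03]
[0.0, 0.05, 0.03]
[0.0, 0.05, 0.03]
[0.0, 0.05, 0.03]
[0.0, 0.05, 0.02]
[0.0, 0.05, 0.02]
[0.0, 0.05, 0.02]
[0.0, 0.05, 0.02]
[0.0, 0.05, 0.02]
[0.0, 0.05, 0.02]
[0.0, 0.05, 0.01]
[0.0, 0.05, 0.01]
```

Request:
{"fn": "play_rows", "kwargs": {"series": [[0, 0, 0.01, 0.05, 0, 0, 0], [0, 0, 0.01, 0.05, 0, 0, 0], [0, 0, 0.01, 0.05, 0, 0, 0], [0, 0, 0.02, 0.05, 0, 0, 0], [0, 0, 0.02, 0.05, 0, 0, 0], [0, 0, 0.02, 0.05, 0, 0, 0], [0, 0, 0.02, 0.05, 0, 0, 0], [0, 0, 0.02, 0.05, 0, 0, 0], [0, 0, 0.02, 0.05, 0, 0, 0], [0, 0, 0.03, 0.05, 0, 0, 0], [0, 0, 0.03, 0.05, 0, 0, 0], [0, 0, 0.03, 0.05, 0, 0, 0]]}}

```text
time: 26.7
position: [0.525, 0.3231, 0.3159]
tool_rot: [0.041, 0.706, -0.706, -0.041]
ft_force: [-0.5, 1.2, 2.3]
grip_width: 0.0004
```

Run:
```python
from rig import robot,eyes
from h import *
o=robot.get_obs(); print(o["position"],o["ft_force"])
s=eyes.camera("scene")[:,:,::-1]; cv2.imwrite("pics/s15.png",cv2.resize(s[60:260,360:560],None,fx=3,fy=3))
```

```text
[0.52496872 0.32311642 0.31592907] [-0.54697563  1.21764966  2.26229349]
```

View pics/s15.png

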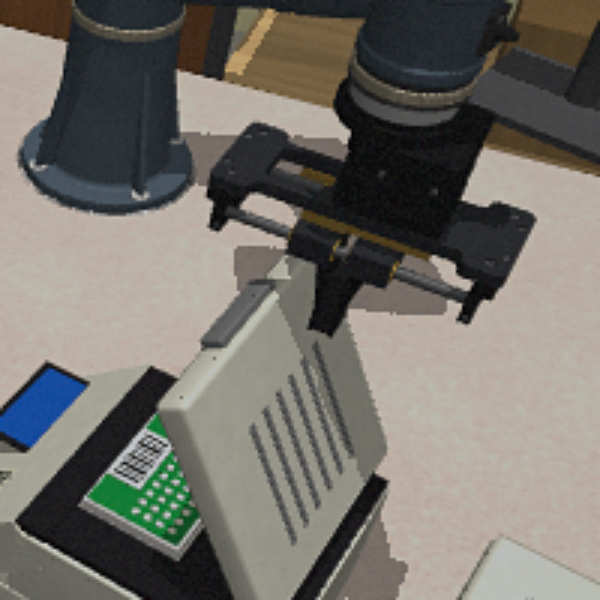

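The fingertips are in contact at 2–3 N and the lid is moving. I'll continue along the arc.

Request:
{"fn": "play_rows", "kwargs": {"series": [[0, 0, 0.03, 0.05, 0, 0, 0], [0, 0, 0.03, 0.05, 0, 0, 0], [0, 0, 0.03, 0.04, 0, 0, 0], [0, 0, 0.04, 0.04, 0, 0, 0], [0, 0, 0.04, 0.04, 0, 0, 0], [0, 0, 0.04, 0.04, 0, 0, 0], [0, 0, 0.04, 0.04, 0, 0, 0], [0, 0, 0.04, 0.04, 0, 0, 0], [0, 0, 0.04, 0.04, 0, 0, 0], [0, 0, 0.04, 0.04, 0, 0, 0], [0, 0, 0.04, 0.03, 0, 0, 0], [0, 0, 0.05, 0.03, 0, 0, 0]]}}

```text
time: 27.75
position: [0.5191, 0.2751, 0.2692]
tool_rot: [0.041, 0.706, -0.706, -0.041]
ft_force: [-0.2, 0.3, 2.9]
grip_width: 0.0003
```

Request:
{"fn": "play_rows", "kwargs": {"series": [[0, 0, 0.05, 0.03, 0, 0, 0], [0, 0, 0.05, 0.03, 0, 0, 0], [0, 0, 0.05, 0.03, 0, 0, 0], [0, 0, 0.05, 0.03, 0, 0, 0], [0, 0, 0.05, 0.02, 0, 0, 0], [0, 0, 0.05, 0.02, 0, 0, 0], [0, 0, 0.05, 0.02, 0, 0, 0], [0, 0, 0.05, 0.02, 0, 0, 0]]}}

```text
time: 28.42
position: [0.5167, 0.2555, 0.229]
tool_rot: [-0.041, -0.706, 0.706, 0.041]
ft_force: [-1.2, -0.7, 0.9]
grip_width: 0.0002
```

Run:
```python
from rig import robot,eyes
from h import *
o=robot.get_obs(); print(o["position"],o["ft_force"],lidpose(0))
s=eyes.camera("scene")[:,:,::-1]; cv2.imwrite("pics/s16.png",cv2.resize(s[60:310,330:560],None,fx=3,fy=2.4))
```

```text
[0.51669317 0.25548211 0.22901719] [-1.18541097 -0.68977096  0.91195856] [0.5055  0.24825 0.197  ]
```

View pics/s16.png

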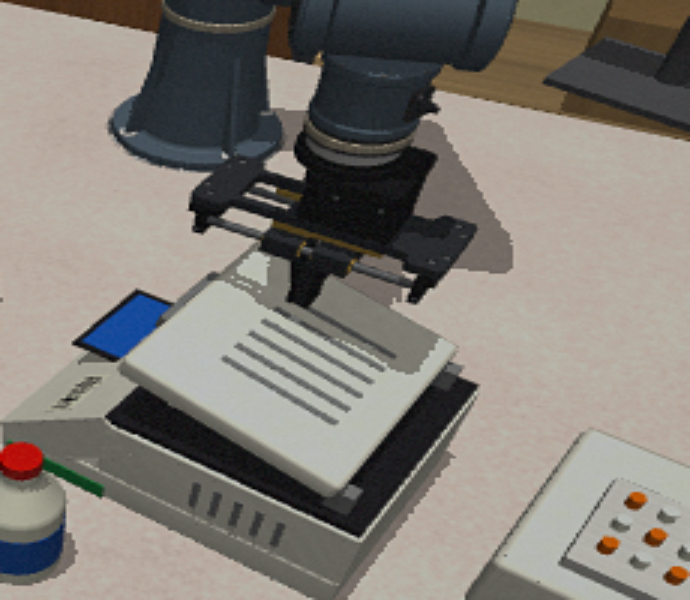

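Going well. The TCP still has about 32 mm to go down before the lid is shut.

Request:
{"fn": "play_rows", "kwargs": {"series": [[0, 0, 0.05, 0.02, 0, 0, 0], [0, 0, 0.05, 0.02, 0, 0, 0], [0, 0, 0.05, 0.01, 0, 0, 0], [0, 0, 0.05, 0.01, 0, 0, 0], [0, 0, 0.04, 0, 0, 0, 0], [0, 0, 0.03, 0, 0, 0, 0], [0, 0, 0.02, 0, 0, 0, 0], [0, 0, 0.01, 0, 0, 0, 0], [0, 0, 0, 0, 0, 0, 0]]}}

```text
time: 29.22
position: [0.5161, 0.2499, 0.1993]
tool_rot: [0.041, 0.706, -0.706, -0.041]
ft_force: [1.5, 0.1, 0.0]
grip_width: 0.0006
```

Run:
```python
from rig import robot,eyes
from h import *
o=robot.get_obs(); print(o["position"],o["ft_force"],lidpose(0))
```

```text
[0.51607823 0.24987886 0.1993207 ] [1.54632625 0.05455037 0.03871171] [0.5055  0.24825 0.197  ]
```

Next I'll press gently in small steps and watch for the stop.

Request:
{"fn": "play_rows", "kwargs": {"series": [[0, 0, 0.01, 0, 0, 0, 0], [0, 0, 0.01, 0, 0, 0, 0], [0, 0, 0.01, 0, 0, 0, 0], [0, 0, 0, 0, 0, 0, 0]]}}

```text
time: 29.55
position: [0.5162, 0.2498, 0.1974]
tool_rot: [0.041, 0.706, -0.706, -0.041]
ft_force: [-1.1, -1.1, 5.0]
grip_width: 0.0006
```

Request:
{"fn": "play_rows", "kwargs": {"series": [[0, 0, 0.005, 0, 0, 0, 0], [0, 0, 0.005, 0, 0, 0, 0], [0, 0, 0.005, 0, 0, 0, 0], [0, 0, 0, 0, 0, 0, 0]]}}

```text
time: 29.88
position: [0.5162, 0.2498, 0.1973]
tool_rot: [0.041, 0.706, -0.706, -0.041]
ft_force: [-2.3, -2.3, 11.8]
grip_width: 0.0009
```

Force rises to 12 N while z stays at 0.1973, so the lid is at its stop. I'll retreat upwards and check.

Request:
{"fn": "play_rows", "kwargs": {"series": [[0, 0, -0.03, 0, 0, 0, 0], [0, 0, -0.1, 0, 0, 0, 0], [0, 0, -0.2, 0, 0, 0, 0], [0, 0, -0.25, 0, 0, 0, 0], [0, 0, -0.25, 0, 0, 0, 0], [0, 0, -0.25, 0, 0, 0, 0], [0, 0, -0.25, 0, 0, 0, 0], [0, 0, -0.25, 0, 0, 0, 0], [0, 0, -0.1, 0, 0, 0, 0], [0, 0, 0, 0, 0, 0, 0], [0, 0, 0, 0, 0, 0, 0]]}}

```text
time: 30.8
position: [0.5159, 0.2497, 0.3628]
tool_rot: [0.041, 0.706, -0.706, -0.041]
ft_force: [0.8, 0.6, -0.4]
grip_width: 0.0003
```

Run:
```python
from rig import robot,eyes
from h import *
o=robot.get_obs(); print(o["position"],o["ft_force"],o["time"])
s=eyes.camera("scene")[:,:,::-1]; cv2.imwrite("pics/s17.png",s)
t=eyes.camera("top")[:,:,::-1]; cv2.imwrite("pics/t17.png",t)
s0=cv2.imread("pics/scene0.png");d=np.abs(s.astype(int)-s0).max(2)
for n,(u0,u1,v0,v1) in dict(scanner=(190,255,148,212),rack=(165,252,203,268),spare=(258,318,220,262),tip=(278,332,155,202),beaker=(240,272,115,155),bottle=(318,355,243,303)).items(): print(n,(d[v0:v1,u0:u1]>40).mean().round(4))
```

```text
[0.51587441 0.24969885 0.36279673] [ 0.79829527  0.55000728 -0.40612732] 30.8
scanner 0.0195
rack 0.0
spare 0.0
tip 0.0
beaker 0.0
bottle 0.0
```

View pics/s17.png

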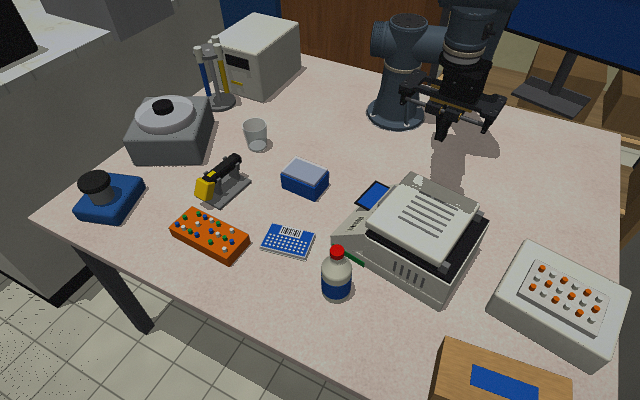

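View pics/t17.png

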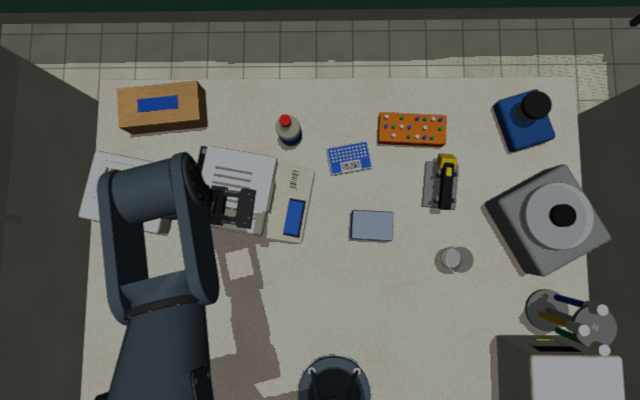

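Run:
```python
import cv2
s=cv2.imread("pics/s17.png");t=cv2.imread("pics/t17.png")
cv2.imwrite("pics/a.png",cv2.resize(s[165:285,340:500],None,fx=5,fy=5,interpolation=cv2.INTER_CUBIC))
cv2.imwrite("pics/b.png",cv2.resize(t[135:255,180:320],None,fx=5,fy=5,interpolation=cv2.INTER_CUBIC))
```

```text
(no output)
```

View pics/a.png

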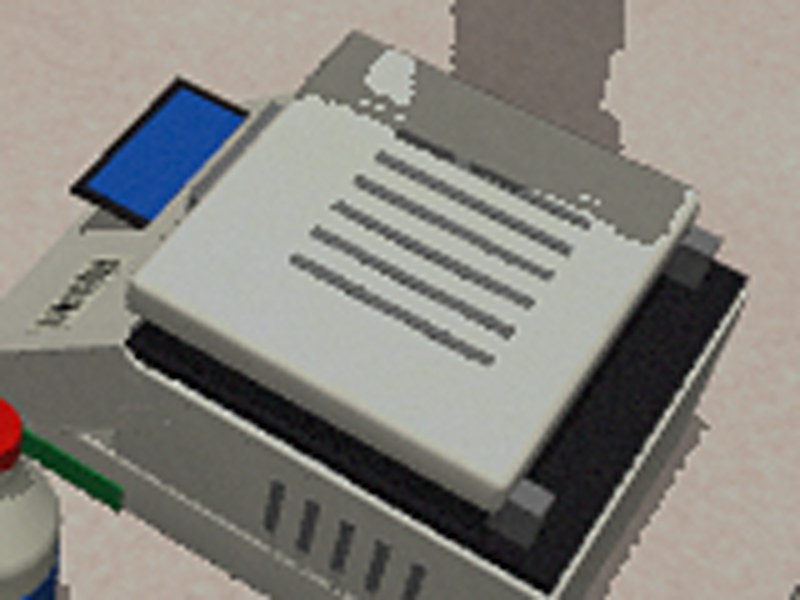

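View pics/b.png

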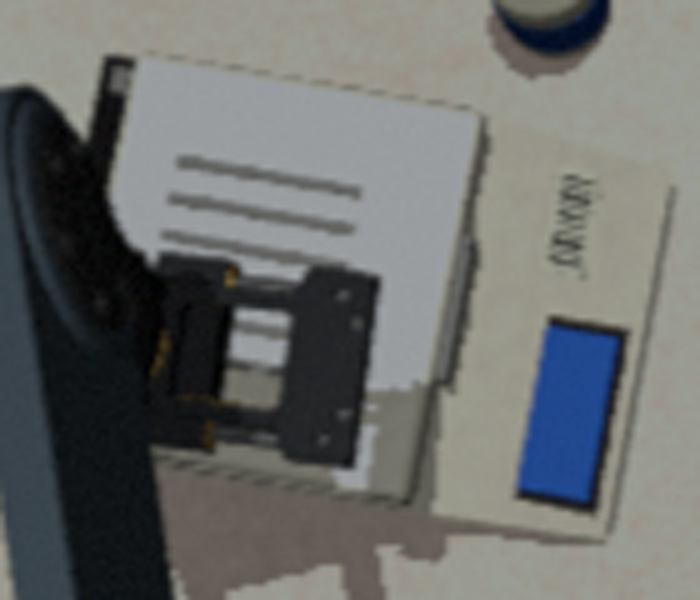

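The lid is level. The fingertips ended at z≈0.172, which is the shut height of its top face. I'll do one last scanner comparison against the first top picture, then hand in.

Run:
```python
import cv2,numpy as np
from rig import ticket
a=cv2.imread("pics/top0.png");b=cv2.imread("pics/t17.png")
c=lambda im:np.float32(cv2.cvtColor(im[145:225,405:485],cv2.COLOR_BGR2GRAY))
print(cv2.phaseCorrelate(c(a),c(b)))
for im in(a,b):
    h=cv2.cvtColor(im[145:225,405:485],cv2.COLOR_BGR2HSV); m=cv2.inRange(h,(20,120,60),(35,255,255)); M=cv2.moments(m,True); print(M["m10"]/M["m00"],M["m01"]/M["m00"],M["m00"])
ticket.hand_in()
```

```text
((-0.21945219682562112, 0.09917613765956901), 1.0144712686538697)
42.782805429864254 17.18552036199095 221.0
42.43362831858407 17.57079646017699 226.0
the job is handed in; nothing more can be done
```

The job is done and handed in at about 31 s of the 72 s allowed; no verdict was given.

- **Plate label:** I scanned it from about 11 cm, tilted 8° off square (0.14 rad) to keep the wrist camera clear of the open lid. The hold was over 1.5 s with about 1 mm aim error.
- **Cycler label:** I scanned it square-on from 9 cm, also held for over 1.5 s with under 1 mm computed error.
- **Scanner:** It was set back in the cradle and released. In the top view the yellow head is within about 0.5 px (roughly 1.5 mm) of where it started.
- **Lid:** I pushed it shut with the closed fingertips. Force rose to 12 N with no further travel at a fingertip height of 0.172 m, the shut height, and the lid looks level in the picture.
- **Bystanders:** The spare plate, tip box, tube rack, bottle and beaker regions show no change in the scene picture.

Two things are less certain:
- **Plate in the cycler:** I couldn't see it again once the lid was shut. It looked in place during the push, and nothing touched it.
- **Aim errors:** These come from the arm's pose and my camera measurements. In the wrist pictures both labels sat within about 3 px of where I predicted. In the scene view the head's corners were 1–3 px off at the plate.

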